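# Load a pot tray and slide it up onto the filler's infeed belt

### The job

Load the carrying tray: stand every small pot that is on the bench or left on the belt in an empty cell of the tray, upright and one to a cell, while the tray is still on the loading table. Then slide the loaded tray up over the step onto the filling machine's belt: raise only its front end over the step, keep the rear end down on the loading table until the tray is halfway across, do not tip or carry it, and bring it in until it stands straight and flat with its front end against the stop bar, all pots still in their cells. Last, throw the feed lever fully over to on, and leave the other things on the bench alone.

Things in the scene. Friction and masses are not known exactly. Their poses are not given: they have to be found in the camera images.
- infeed: fixed infeed of a pot-filling machine; origin on the bench top, on the belt's centre line at the edge of the loading table; y points from the belt to the loading table (trays travel along -y), z up. Loading table: flat aluminium, 260 mm wide (x), y = 1 to 286 mm, top 30 mm above the bench. Green machine housing begins at y = -455 mm, 165 mm high with a low hopper on top
- step (a point): middle of the belt's nose, on the infeed (x = 0, y = -20 mm). Level rubber belt, 180 mm wide, its top 44 mm above the bench: 14 mm higher than the loading table. It begins with a fixed round nose of 18 mm radius, whose top line passes here and which reaches to y = -2 mm. The belt does not move in this job
- home (a point): point on the belt (infeed x = 0, y = -179 mm): where the tray's origin is when its front end is against the stop bar; axes as the infeed's. Steel stop bar across the belt, near face at y = -310 mm, 20 mm high. Guide rails at x = -91 and +91 mm, 25 mm above the belt, from y = -30 mm onward; flared lead-ins widen them to about 230 mm at y = +23 mm
- tray: black plastic tray, loose, 0.3 to 0.45 kg, flat underside, 162 mm wide (x), 262 long (y), outer wall 34 mm tall; origin centre of the underside, z up. Floor 4 mm thick; a deck 26 to 30 mm up has 6 square openings of 54 mm, the cells, at x = -38, 38 and y = -76, 0, 76 mm. A pot in a cell stands on the floor, origin within a few mm of the cell centre
- tray_front (a point): middle of the lower edge of the tray's front end, the end nearer the belt (tray y = -131 mm). Near each end a round grip bar, 12 mm thick, lies along x on two posts standing on the deck, 64 mm clear between them, at x = 0, y = -122 mm (front) and +122 mm (rear), its axis 54 mm above the underside; the tray can pivot about a bar that is lightly pinched
- tray_rear (a point): middle of the lower edge of the tray's rear end (tray y = +131 mm)
- feed_lever (a joint): feed lever of the belt's clutch, on the robot's side of the conveyor: 0 leaning back towards the loading table (off) to 1.0 rad leaning along the travel direction (on); stays where left, light friction (about 1 N at the knob)
- feed_lever_tip (a point): centre of the lever's black ball knob, 26 mm across, on a 10 mm rod; it swings 80 mm from a pivot 52 mm above the bench that stands at x = -140, y = -200 mm in the infeed's frame; at 0 the knob is 38 mm to the +y side of the pivot, at 1.0 rad 38 mm to the -y side, about 122 mm above the bench at both ends
- pot1: small empty round plastic plant pot, rigid and hollow, 30 g: 60 mm tall, base 42 mm across, tapering out to a vertical rim band 52 mm across over its top 12 mm, wall 3 mm; origin at the centre of its underside, z up; starts standing on the bench left of the loading table, or absent
- pot2: small empty round plastic plant pot, rigid and hollow, 30 g: 60 mm tall, base 42 mm across, tapering out to a vertical rim band 52 mm across over its top 12 mm, wall 3 mm; origin at the centre of its underside, z up; starts standing on the bench left of the loading table, or absent
- pot3: small empty round plastic plant pot, rigid and hollow, 30 g: 60 mm tall, base 42 mm across, tapering out to a vertical rim band 52 mm across over its top 12 mm, wall 3 mm; origin at the centre of its underside, z up; starts standing on the bench left of the loading table, or absent
- pot4: small empty round plastic plant pot, rigid and hollow, 30 g: 60 mm tall, base 42 mm across, tapering out to a vertical rim band 52 mm across over its top 12 mm, wall 3 mm; origin at the centre of its underside, z up; starts standing on the bench left of the loading table, or absent
- pot5: small empty round plastic plant pot, rigid and hollow, 30 g: 60 mm tall, base 42 mm across, tapering out to a vertical rim band 52 mm across over its top 12 mm, wall 3 mm; origin at the centre of its underside, z up; starts standing on the belt, in the tray's way, or absent
- pot6: small empty round plastic plant pot, rigid and hollow, 30 g: 60 mm tall, base 42 mm across, tapering out to a vertical rim band 52 mm across over its top 12 mm, wall 3 mm; origin at the centre of its underside, z up; starts standing in a tray cell, or absent
- pot7: small empty round plastic plant pot, rigid and hollow, 30 g: 60 mm tall, base 42 mm across, tapering out to a vertical rim band 52 mm across over its top 12 mm, wall 3 mm; origin at the centre of its underside, z up; starts standing in a tray cell, or absent
- pot8: small empty round plastic plant pot, rigid and hollow, 30 g: 60 mm tall, base 42 mm across, tapering out to a vertical rim band 52 mm across over its top 12 mm, wall 3 mm; origin at the centre of its underside, z up; starts standing in a tray cell, or absent
- pot9: small empty round plastic plant pot, rigid and hollow, 30 g: 60 mm tall, base 42 mm across, tapering out to a vertical rim band 52 mm across over its top 12 mm, wall 3 mm; origin at the centre of its underside, z up; starts standing in a tray cell, or absent
- big_pot: larger plant pot of the same kind, 93 mm tall, 81 mm across, bystander; origin at the centre of its underside
- twine: spool of twine, 60 mm across and tall, bystander; origin at the centre of its underside
- spray: white bottle, 72 mm across, 190 mm tall, bystander; origin at the centre of its underside
- trowel: hand trowel lying on the bench, about 340 mm long along its x, bystander; origin near its middle, on the bench
Things that resemble listed ones, but are neither listed nor needed, are in the scene too. What is shaped like the pot5 but green is not meant.

How it is judged:
On the way, in this order (a step that is already met when the one before it is completed fails the run):
1. every small pot stands in a cell of the tray, the tray still on the loading table (z of pot1 in the frame of tray between -0.004 and 0.012 m and angle between each of pot1, pot2, pot3, pot4, pot5, pot6, pot7, pot8, pot9's own z axis and vertical below 0.15 rad and x of pot1 in the frame of tray between -0.05 and 0.05 m and y of pot1 in the frame of tray between -0.088 and 0.088 m and z of pot2 in the frame of tray between -0.004 and 0.012 m and x of pot2 in the frame of tray between -0.05 and 0.05 m and y of pot2 in the frame of tray between -0.088 and 0.088 m and z of pot3 in the frame of tray between -0.004 and 0.012 m and x of pot3 in the frame of tray between -0.05 and 0.05 m and y of pot3 in the frame of tray between -0.088 and 0.088 m and z of pot4 in the frame of tray between -0.004 and 0.012 m and x of pot4 in the frame of tray between -0.05 and 0.05 m and y of pot4 in the frame of tray between -0.088 and 0.088 m and z of pot5 in the frame of tray between -0.004 and 0.012 m and x of pot5 in the frame of tray between -0.05 and 0.05 m and y of pot5 in the frame of tray between -0.088 and 0.088 m and z of pot6 in the frame of tray between -0.004 and 0.012 m and x of pot6 in the frame of tray between -0.05 and 0.05 m and y of pot6 in the frame of tray between -0.088 and 0.088 m and z of pot7 in the frame of tray between -0.004 and 0.012 m and x of pot7 in the frame of tray between -0.05 and 0.05 m and y of pot7 in the frame of tray between -0.088 and 0.088 m and z of pot8 in the frame of tray between -0.004 and 0.012 m and x of pot8 in the frame of tray between -0.05 and 0.05 m and y of pot8 in the frame of tray between -0.088 and 0.088 m and z of pot9 in the frame of tray between -0.004 and 0.012 m and x of pot9 in the frame of tray between -0.05 and 0.05 m and y of pot9 in the frame of tray between -0.088 and 0.088 m and y of tray in the frame of infeed above 0.06 m), for 0.2 s.
2. the loaded tray stands on the belt, against the stop bar, the lever still off (z of pot1 in the frame of tray between -0.004 and 0.012 m and angle between each of pot1, pot2, pot3, pot4, pot5, pot6, pot7, pot8, pot9's own z axis and vertical below 0.15 rad and x of pot1 in the frame of tray between -0.05 and 0.05 m and y of pot1 in the frame of tray between -0.088 and 0.088 m and z of pot2 in the frame of tray between -0.004 and 0.012 m and x of pot2 in the frame of tray between -0.05 and 0.05 m and y of pot2 in the frame of tray between -0.088 and 0.088 m and z of pot3 in the frame of tray between -0.004 and 0.012 m and x of pot3 in the frame of tray between -0.05 and 0.05 m and y of pot3 in the frame of tray between -0.088 and 0.088 m and z of pot4 in the frame of tray between -0.004 and 0.012 m and x of pot4 in the frame of tray between -0.05 and 0.05 m and y of pot4 in the frame of tray between -0.088 and 0.088 m and z of pot5 in the frame of tray between -0.004 and 0.012 m and x of pot5 in the frame of tray between -0.05 and 0.05 m and y of pot5 in the frame of tray between -0.088 and 0.088 m and z of pot6 in the frame of tray between -0.004 and 0.012 m and x of pot6 in the frame of tray between -0.05 and 0.05 m and y of pot6 in the frame of tray between -0.088 and 0.088 m and z of pot7 in the frame of tray between -0.004 and 0.012 m and x of pot7 in the frame of tray between -0.05 and 0.05 m and y of pot7 in the frame of tray between -0.088 and 0.088 m and z of pot8 in the frame of tray between -0.004 and 0.012 m and x of pot8 in the frame of tray between -0.05 and 0.05 m and y of pot8 in the frame of tray between -0.088 and 0.088 m and z of pot9 in the frame of tray between -0.004 and 0.012 m and x of pot9 in the frame of tray between -0.05 and 0.05 m and y of pot9 in the frame of tray between -0.088 and 0.088 m and y of tray in the frame of home between -0.008 and 0.008 m and z of tray in the frame of home between -0.005 and 0.006 m and angle between the y axis of tray and the y axis of infeed, either way round below 0.1 rad and angle between tray's own z axis and vertical below 0.04 rad and value of joint feed_lever below 0.5 rad), for 0.2 s.
3. the feed lever is thrown over (value of joint feed_lever above 0.85 rad), for 0.1 s.
At the end, for the whole second after the job is handed in: every small pot stands upright (within 0.15 rad) in a cell, on the tray's floor; the tray lies flat on the belt, at rest, its front end within 8 mm of the stop bar, straight to 0.1 rad; the lever is at 0.85 rad or more (z of pot1 in the frame of tray between -0.004 and 0.012 m and angle between each of pot1, pot2, pot3, pot4, pot5, pot6, pot7, pot8, pot9's own z axis and vertical below 0.15 rad and x of pot1 in the frame of tray between -0.05 and 0.05 m and y of pot1 in the frame of tray between -0.088 and 0.088 m and z of pot2 in the frame of tray between -0.004 and 0.012 m and x of pot2 in the frame of tray between -0.05 and 0.05 m and y of pot2 in the frame of tray between -0.088 and 0.088 m and z of pot3 in the frame of tray between -0.004 and 0.012 m and x of pot3 in the frame of tray between -0.05 and 0.05 m and y of pot3 in the frame of tray between -0.088 and 0.088 m and z of pot4 in the frame of tray between -0.004 and 0.012 m and x of pot4 in the frame of tray between -0.05 and 0.05 m and y of pot4 in the frame of tray between -0.088 and 0.088 m and z of pot5 in the frame of tray between -0.004 and 0.012 m and x of pot5 in the frame of tray between -0.05 and 0.05 m and y of pot5 in the frame of tray between -0.088 and 0.088 m and z of pot6 in the frame of tray between -0.004 and 0.012 m and x of pot6 in the frame of tray between -0.05 and 0.05 m and y of pot6 in the frame of tray between -0.088 and 0.088 m and z of pot7 in the frame of tray between -0.004 and 0.012 m and x of pot7 in the frame of tray between -0.05 and 0.05 m and y of pot7 in the frame of tray between -0.088 and 0.088 m and z of pot8 in the frame of tray between -0.004 and 0.012 m and x of pot8 in the frame of tray between -0.05 and 0.05 m and y of pot8 in the frame of tray between -0.088 and 0.088 m and z of pot9 in the frame of tray between -0.004 and 0.012 m and x of pot9 in the frame of tray between -0.05 and 0.05 m and y of pot9 in the frame of tray between -0.088 and 0.088 m and y of tray in the frame of home between -0.008 and 0.008 m and z of tray in the frame of home between -0.005 and 0.006 m and angle between the y axis of tray and the y axis of infeed, either way round below 0.1 rad and angle between tray's own z axis and vertical below 0.04 rad and value of joint feed_lever above 0.85 rad and linear speed of tray below 0.02 m/s); the robot touches nothing.
It fails at once if the tray is tipped more than 0.3 rad (angle between tray's own z axis and vertical above 0.3 rad).
It fails at once if the tray is carried: both its ends more than 16 mm above the belt's level at once (height (world z) of each of tray_front, tray_rear above 0.06 m).
It fails at once if the tray's rear end is lifted above belt level (16 mm off the loading table) before the tray is halfway across the step (y of tray_rear in the frame of infeed above 0.12 m and height (world z) of tray_rear above 0.046 m).
It fails at once if a bystander (larger pot, twine, bottle, trowel) is moved more than 50 mm (distance of any of big_pot, twine, spray, trowel from where it was at the start of the episode above 0.05 m).
Of pot1, pot2, pot3, pot4, pot5 only 4 to 5 are there at a start; the rules pass over those that are not, and their reading is None.
Of pot6, pot7, pot8, pot9 only 1 to 1 are there at a start; the rules pass over those that are not, and their reading is None.
At some moment in a run one of pot1, pot2, pot3, pot4, pot5, tray may be knocked a few centimetres aside while the robot is not near it.
It also fails if it takes over 208 s, if anything falls off the work surface, if the arm or the gripper's body presses on something with over 40 N, if the wrist force passes 120 N, or if a joint passes its speed limit or range.

### The arm

A 6-joint arm with a two-finger parallel gripper is mounted at the origin on the work surface. World frame = base frame: x ahead of the robot, y to its left, z up, the work surface at z = 0. Lengths are in m, angles in rad, forces in N, time in s.
With the tool pointing down it reaches from about 0.35 to 0.775 m from the base axis. Payload 7.3 kg.
Tool frame: the origin (TCP) lies at the very end of the fingers, on their centre line; the grasp point (between the pads) lies 19 mm behind it (robot.pinch_z is the distance from the TCP to the grasp point, in m); z points along the fingers, y is the line along which they close (so a half turn about z gives the same grasp; the last joint's range is limited). The gripper opens to 92 mm and grips with 3 to 60 N. Pads are 19 mm wide; open, the fingers measure 130 mm over their backs; the gripper's body (75 mm by 190 mm) begins 47 mm behind the grasp point.
Start: joints at [1.011, 0.342, 1.524, -0, 1.275, -0.146], TCP at [0.211, 0.481, 0.196] pointing down, gripper open.
Joint ranges: [-2.53, 2.53], [-0.77, 2.02], [0.04, 2.7], [-1, 4.14], [0.28, 2.66], [-3.11, 3.11]. Speed limits (rad/s): [2.57, 2.57, 3.14, 3.14, 3.14, 3.14].

### API

Orientations are given as [roll, pitch, yaw] about the fixed x, y, z axes, in that order (R = Rz(yaw) Ry(pitch) Rx(roll)).
In Python, from cell import robot gives the robot as it stands.
- The arm moves only by the tool move_arm, never from a script. Its argument "motion" is a list of rows, each a list of 6 numbers: the shift along the tool's x, y, z in units of 0.1 m (1.0 is 0.1 m), then the turn, a rotation vector about the tool's x, y, z in units of pi rad (1.0 is pi rad). In form: [[dx, dy, dz, rx, ry, rz], ...]. A call has 1 to 12 rows; each row is the pose to reach, as a shift and turn from the pose commanded when the call began, along the tool's axes at that moment, turning the shorter way round; what a row does not reach only later rows make up. A row lasts 1/8 s, in which the tool goes at most 62.5 mm and 10.7 degrees, less where a joint would pass 70% of its speed; a pose out of reach is approached as far as the arm can. A call with a number of a shift or a turn outside -1 to 1 is refused whole. A call with a gripper value outside its range is refused whole. "fingers" is the opening, from -1 (shut) to 1 (fully open), set as the call begins (left out, the last holds). The fingers move at their own pace and stop on an object; "newtons" is the grip in N (left out, the last holds). Time passes only in rows, so rows that repeat a pose let the fingers close. It gives the time, the measured TCP pose, the force, the opening and the grip force at its end, in the units of the state.
- robot.observe(): the state, without advancing time (a new reading comes with each control period).
- robot.read_camera(name): name is "scene" or "top"; returns a dict with "image" (480x640x3 uint8, red, green, blue), "range_z" (480x640 float32, m along the optical axis (not along the pixel's ray), 0 where there is no reading), "vfov" (degrees; the focal length in pixels is half the picture's height over the tangent of half this angle, whatever the lens; pixels are square), "cx", "cy" (the principal point, pixels), "k1" (the pictures are not rectified: a ray, as slopes to the right and down, at radius r is drawn at 1 + k1 r^2 times it, then the intrinsics apply), "extrinsics" (4x4, takes a point from camera to world coordinates). Camera axes: x right, y up, looking along -z (the intrinsics and any distortion apply to the point x, -y, -z); pixel columns grow to the right and rows downward; lengths in m; the calibration is good to about 2 mm. A picture is of the moment at which its call begins.
- robot.hand_in(): hands the job in; it is judged then, once.
The state is a dict: "time": time; "qpos": joint angles; "qvel": joint speeds; "joint_efforts": joint torques, N m; "tool_pos": TCP position; "tool_rot": TCP orientation; "contact_force": force on the tool from outside, world axes, zero at the start; "torque": the same for the moment, N m; "opening": finger opening in m; "grip_force": force on a finger pad.
Only numpy, scipy, OpenCV 4.12 (cv2) and the standard library are available. Lean on these libraries where they do the work, as an engineer would, in place of code of your own. Each camera call takes 0.05 s, during which the arm holds its last target. There are 200 camera calls.

## Working session

There is one attempt and no reset: what is moved stays moved. The work goes in short steps, Python scripts to look and compute and a tool call to move; the robot and the scene stay as the last step left them, time stands still between calls to the robot, and variables do not carry over. Pictures are saved under pics/ and viewed, at most 14 in all, crops included, and the job is handed in when it is done.

Besides the shell and the picture viewer there is one more tool, called after "Emit:" by a JSON object that holds its "method" and its "body". move_arm: Moves the arm, as the interface text tells. Shifts and turns lie within -1 to 1; 1 stands for 0.1 m of shift or pi rad of turn. Its arguments: {"type":"object","properties":{"motion":{"type":"array"},"fingers":{"type":"number"},"newtons":{"type":"number"}},"required":["motion"]}

```bash
ls; mkdir -p pics; cat > h.py <<'E'
import numpy as np, cv2
from cell import robot
def cam(n,save=None):
    d=robot.read_camera(n)
    if save: cv2.imwrite('pics/'+save,cv2.cvtColor(d['image'],cv2.COLOR_RGB2BGR))
    return d
def K(d):
    f=240/np.tan(np.radians(d['vfov'])/2); return np.array([[f,0,d['cx']],[0,f,d['cy']],[0,0,1.]])
def rays(d,uv):
    k=K(d); p=(np.asarray(uv,float).reshape(-1,2)-k[:2,2])/k[0,0]
    q=p.copy()
    for _ in range(20): q=p/(1+d['k1']*(q**2).sum(1,keepdims=True))
    return q
def onplane(d,uv,z):
    q=rays(d,uv);E=np.array(d['extrinsics'])
    v=np.c_[q[:,0],-q[:,1],-np.ones(len(q))]@E[:3,:3].T
    t=(z-E[2,3])/v[:,2]; return E[:3,3]+v*t[:,None]
def cloud(d):
    uv=np.stack(np.meshgrid(np.arange(640),np.arange(480)),-1).reshape(-1,2)
    q=rays(d,uv);Z=d['range_z'].reshape(-1,1);E=np.array(d['extrinsics'])
    P=np.c_[q[:,:1]*Z,-q[:,1:]*Z,-Z]@E[:3,:3].T+E[:3,3]
    P[Z[:,0]==0]=np.nan
    return P.reshape(480,640,3)
E
python3 - <<'E'
from h import *
for n in('top','scene'):
    d=cam(n,n+'0.png'); print(n,d['vfov'],d['k1'],d['cx'],d['cy']);print(np.round(d['extrinsics'],3))
print(robot.observe()); print(robot.pinch_z)
E
```

```text
pics
top 52.43432441228639 0.004828873808796143 323.34844031993634 240.7854064564916
[[-1.100e-02  9.760e-01 -2.170e-01  3.170e-01]
 [-1.000e+00 -1.200e-02 -1.000e-03  5.200e-02]
 [-4.000e-03  2.170e-01  9.760e-01  1.058e+00]
 [ 0.000e+00  0.000e+00  0.000e+00  1.000e+00]]
scene 48.720171125252264 -0.14769756311627966 327.94413480146784 234.7221939719251
[[-0.554 -0.556  0.619  1.2  ]
 [ 0.832 -0.389  0.395  0.474]
 [ 0.021  0.734  0.679  0.842]
 [ 0.     0.     0.     1.   ]]
{'time': 0.1, 'qpos': array([ 1.01102861e+00,  3.42683647e-01,  1.52488622e+00,  1.34264025e-05,
        1.27543209e+00, -1.45959062e-01]), 'qvel': array([ 2.00379313e-04, -1.09666873e-03, -1.74695439e-03, -5.81958646e-04,
       -5.09487169e-05, -6.38936882e-04]), 'joint_efforts': array([ 1.08484714e-03, -4.32006347e+01, -2.44693476e+01,  7.17545184e-02,
        5.25399204e-02,  1.62126662e-05]), 'tool_pos': array([0.21084403, 0.48036586, 0.19571093]), 'tool_rot': array([-3.14020020e+00, -2.17673936e-04,  2.72777993e+00]), 'contact_force': array([ 0.19996089,  1.39747977, -0.90841425]), 'torque': array([ 0.03088604,  0.00725712, -0.05461691]), 'grip_force': 0.0, 'opening': 0.09194868984140202}
0.0188
```

View pics/top0.png

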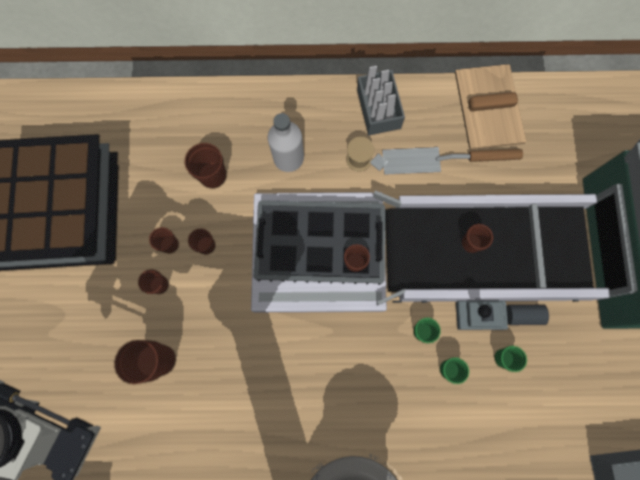

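View pics/scene0.png

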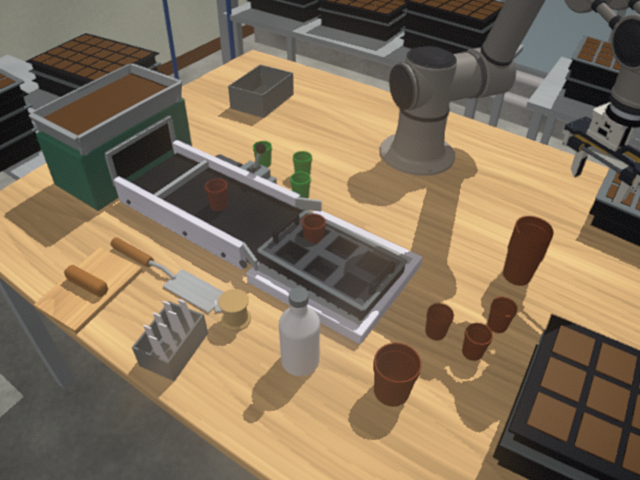

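The top view shows the tray at about (320,237) with one pot at (356,257). Three bench pots are at (163,240), (201,241) and (152,282), and the belt pot is at (479,237). The lever is near (486,312). The scene view confirms three small bench pots. The two larger terracotta pots and the green pots are not part of the job.

```bash
cat >> h.py <<'E'
def red(d,mn=60):
    hsv=cv2.cvtColor(d['image'],cv2.COLOR_RGB2HSV); H,S,V=cv2.split(hsv)
    m=(((H<9)|(H>172))&(S>120)&(V>35)).astype(np.uint8)
    m=cv2.morphologyEx(m,cv2.MORPH_CLOSE,np.ones((3,3)))
    n,l,st,c=cv2.connectedComponentsWithStats(m)
    return [(l==i) for i in range(1,n) if st[i,4]>mn]
def pots(d,P=None):
    P=cloud(d) if P is None else P
    out=[]
    for m in red(d):
        p=P[m];p=p[~np.isnan(p[:,0])]
        if len(p)<10: continue
        zt=np.percentile(p[:,2],97); q=p[p[:,2]>zt-.008]
        (cx,cy),r=cv2.minEnclosingCircle(q[:,:2].astype(np.float32)*1000)
        A=np.c_[2*q[:,:2],np.ones(len(q))];s=np.linalg.lstsq(A,(q[:,:2]**2).sum(1),rcond=None)[0]
        out.append((round(cx),round(cy),round(r),round(zt*1000),m.sum(),np.round(s[:2]*1000)))
    return out
E
python3 - <<'E'
from h import *
for n in('top','scene'):
    d=cam(n);P=cloud(d);print(n);[print(o) for o in pots(d,P)]
    np.save(n+'P.npy',P)
P=np.load('topP.npy')
for u,v in [(300,240),(320,240),(380,240),(300,300),(450,240),(430,240),(560,240),(540,240),(450,203),(450,295),(320,299),(486,312),(262,235),(378,240),(258,240)]: print(u,v,np.round(P[v,u]*1000))
E
```

```text
top
(709, 305, 40, 92, np.int64(1199), array([709., 305.]))
(535, -259, 26, 105, np.int64(572), array([ 535., -259.]))
(547, 395, 25, 60, np.int64(443), array([548., 395.]))
(544, 313, 25, 59, np.int64(375), array([544., 313.]))
(498, -12, 25, 95, np.int64(461), array([498., -12.]))
(459, 411, 25, 60, np.int64(441), array([459., 411.]))
(300, 398, 40, 140, np.int64(1785), array([300., 398.]))
scene
(534, -257, 28, 105, np.int64(158), array([ 535., -258.]))
(301, 402, 41, 140, np.int64(818), array([301., 401.]))
(504, -9, 24, 95, np.int64(163), array([502., -11.]))
(555, 405, 22, 61, np.int64(63), array([551., 397.]))
300 240 [541. 103.  60.]
320 240 [541.  61.  59.]
380 240 [532. -61.  91.]
300 300 [419. 104.  30.]
450 240 [ 542. -217.   39.]
430 240 [ 541. -173.   46.]
560 240 [ 539. -450.   41.]
540 240 [ 535. -398.   63.]
450 203 [ 616. -215.   67.]
450 295 [ 421. -202.   69.]
320 299 [420.  62.  31.]
486 312 [ 382. -248.  139.]
262 235 [546. 179.  88.]
378 240 [533. -58.  87.]
258 240 [536. 187.  89.]
```

```bash
cat > geo.py <<'E'
from h import *
def bars(P):
    out=[]
    for lo,hi in((60,260),(-400,60)):
        pass
    return out
def tray(P,zdeck):
    z=P[...,2]
E
python3 - <<'E'
from h import *
P=np.load('topP.npy')*1000
X,Y,Z=[P[...,i] for i in range(3)]
# rails
for a,b in((600,660),(400,460)):
    m=(Z>63)&(Z<75)&(X>a)&(X<b)&(Y<-120)&(Y>-400)
    ys=np.arange(-390,-120,30)
    for y in ys[::2]:
        q=X[m&(abs(Y-y)<4)]; print(y,np.round([q.min(),q.max()]) if len(q) else None,end=' ')
    print()
m=(Z>58)&(Z<70)&(X>480)&(X<590)&(Y<-340)&(Y>-480)
for x in(490,510,530,550,570):
    q=Y[m&(abs(X-x)<4)];print('stop',x,np.round([q.min(),q.max()]))
m=(abs(Z-30)<4)
for x in(415,425,640,650):
    q=Y[m&(abs(X-x)<3)];print('table y',x,np.round(np.percentile(q,[0,2,98,100])) if len(q) else None)
for y in(0,50,100,150,190):
    q=X[(Z>25)&(abs(Y-y)<3)&(X>380)&(X<690)];print('table x',y,np.round([q.min(),q.max()]))
# tray bars
for lo,hi in((130,230),(-110,-20)):
    m=(Z>80)&(Z<95)&(X>490)&(X<590)&(Y>lo)&(Y<hi)
    # exclude pot
    m&=~((X-499)**2+(Y+12)**2<34**2)
    q=P[m];print('bar',len(q),np.round(q.min(0)),np.round(q.max(0)),np.polyfit(q[:,0],q[:,1],1), np.round(q.mean(0)))
# tray wall
m=(Z>54)&(Z<70)
for y in(-20,20,60,100,140):
    q=X[m&(abs(Y-y)<3)&(X>430)&(X<650)];print('tray x',y,np.round([q.min(),q.max()]))
for x in(480,500,520,540,560,580):
    q=Y[m&(abs(X-x)<3)&(Y>-100)&(Y<230)];print('tray y',x,np.round([q.min(),q.max()]))
m=(Z>100)&(Z<150)&(X<430)&(X>330)&(Y<-180)&(Y>-330);q=P[m];print('knob',np.round(q.min(0)),np.round(q.max(0)),np.round(q.mean(0)))
E
```

```text
-390 [601. 632.] -330 [615. 633.] -270 [616. 633.] -210 [615. 635.] -150 [616. 633.] 
-390 [416. 459.] -330 [416. 432.] -270 [417. 433.] -210 [417. 434.] -150 [416. 434.] 
stop 490 [-398. -386.]
stop 510 [-399. -387.]
stop 530 [-398. -388.]
stop 550 [-398. -388.]
stop 570 [-399. -388.]
table y 415 [-533. -358.  200.  208.]
table y 425 [-108.  -72.  199.  206.]
table y 640 [-68. -59. 202. 206.]
table y 650 [-534.  -57.  199.  206.]
table x 0 [397. 654.]
table x 50 [397. 654.]
table x 100 [397. 655.]
table x 150 [398. 657.]
table x 190 [399. 657.]
bar 227 [504. 176.  80.] [583. 190.  93.] [-4.01257426e-02  2.04351157e+02] [543. 183.  88.]
bar 232 [494. -68.  81.] [573. -53.  94.] [-3.92296534e-02 -3.96738277e+01] [533. -61.  88.]
tray x -20 [451. 620.]
tray x 20 [453. 623.]
tray x 60 [455. 623.]
tray x 100 [456. 626.]
tray x 140 [458. 626.]
tray y 480 [-71. 198.]
tray y 500 [-71. 198.]
tray y 520 [-72. 197.]
tray y 540 [-73. 195.]
tray y 560 [-74. 195.]
tray y 580 [-74. 193.]
knob [ 373. -260.  124.] [ 397. -237.  142.] [ 385. -247.  135.]
```

```bash
cat >> h.py <<'E'
import sys
from scipy.spatial.transform import Rotation as R
def plan(wps,yaw=None,p0=None,y0=None):
    """each wp (x,y,z[,yaw]) mm -> rows in 0.1m/pi units relative to pose at the call's start (prev wp)"""
    s=robot.observe(); p=np.array(s['tool_pos'])*1000 if p0 is None else np.array(p0,float)
    M=R.from_euler('xyz',s['tool_rot']) if y0 is None else R.from_euler('xyz',[np.pi,0,y0])
    for w in wps:
        w=list(w); T=R.from_euler('xyz',[np.pi,0,w[3]]) if len(w)>3 else M
        d=M.inv().apply(np.array(w[:3])-p)/100; r=(M.inv()*T).as_rotvec()/np.pi
        print(np.round(d,3),np.round(r,4),'BIG' if abs(d).max()>1 else '')
        p=np.array(w[:3],float);M=T
E
python3 - <<'E'
from h import *
P=np.load('topP.npy')*1000
X,Y,Z=[P[...,i] for i in range(3)]
m=(X>600)&(X<780)&(Y>60)&(Y<200)&(Z>100);q=P[m];print(np.round(q.min(0)),np.round(q.max(0)),np.round(q[q[:,2]>180].mean(0)))
Y0=2.05
# pot at (544,313)
plan([(300,470,180,2.4),(385,430,180,Y0),(465,372,170),(544,313,130),(544,313,38)])
E
```

```text
[714.  98. 100.] [779. 167. 193.] [749. 132. 189.]
[-0.858  0.262  0.159] [-0.0003  0.      0.1043] 
[-0.897  0.279  0.   ] [ 0.     -0.      0.1114] 
[-0.884  0.442  0.1  ] [0. 0. 0.] 
[-0.888  0.429  0.4  ] [0. 0. 0.] 
[ 0.   -0.    0.92] [0. 0. 0.]
```

Emit:
{"method": "move_arm", "body": {"motion": [[-0.86,0.26,0.16,0,0,0.104],[-0.86,0.26,0.16,0,0,0.104],[-0.86,0.26,0.16,0,0,0.104]], "fingers": 1}}

```text
time: 0.57
tool_pos: [0.3017, 0.4692, 0.1794]
tool_rot: [-3.14, 0.0, 2.398]
contact_force: [-0.4, 0.3, -0.2]
opening: 0.0916
grip_force: 0.0
```

Emit:
{"method": "move_arm", "body": {"motion": [[-0.9,0.28,0,0,0,0.111],[-0.9,0.28,0,0,0,0.111],[-0.9,0.28,0,0,0,0.111]]}}

```text
time: 0.95
tool_pos: [0.3863, 0.4293, 0.1803]
tool_rot: [-3.141, -0.0, 2.052]
contact_force: [-0.3, 0.8, -0.6]
opening: 0.0918
grip_force: 0.0
```

Emit:
{"method": "move_arm", "body": {"motion": [[-0.88,0.44,0.1,0,0,0],[-0.88,0.44,0.1,0,0,0],[-0.88,0.44,0.1,0,0,0]]}}

```text
time: 1.32
tool_pos: [0.4654, 0.3717, 0.17]
tool_rot: [-3.141, -0.0, 2.054]
contact_force: [-0.7, -0.6, 0.0]
opening: 0.0918
grip_force: 0.0
```

Emit:
{"method": "move_arm", "body": {"motion": [[-0.45,0.21,0,0,0,0],[-0.89,0.43,0.2,0,0,0],[-0.89,0.43,0.2,0,0,0],[-0.89,0.43,0.2,0,0,0],[-0.89,0.43,0.2,0,0,0]]}}

```text
time: 1.95
tool_pos: [0.5434, 0.3151, 0.1512]
tool_rot: [3.141, -0.0, 2.055]
contact_force: [0.6, -0.3, -0.0]
opening: 0.092
grip_force: 0.0
```

```bash
python3 - <<'E'
from h import *
s=robot.observe();print(s['time'],s['tool_pos'],s['tool_rot'],s['contact_force'])
d=cam('top');[print(o) for o in pots(d)]
plan([(544,313,100,2.05),(544,313,38)])
E
```

```text
1.95 [0.54339909 0.3150709  0.15116912] [ 3.14067839e+00 -4.65659535e-04  2.05528989e+00] [ 0.57314344 -0.28548822 -0.02922756]
(709, 305, 40, 91, np.int64(1090), array([709., 305.]))
(535, -259, 26, 104, np.int64(574), array([ 535., -259.]))
(498, -12, 25, 94, np.int64(471), array([498., -12.]))
[-0.019 -0.006  0.512] [ 0.0003 -0.0001  0.0016] 
[ 0.   -0.    0.62] [0. 0. 0.]
```

Emit:
{"method": "move_arm", "body": {"motion": [[-0.02,0,0.5,0,0,0],[-0.02,0,0.9,0,0,0],[-0.02,0,0.99,0,0,0],[-0.02,0,0.99,0,0,0]]}}

```text
time: 2.5
tool_pos: [0.5457, 0.3122, 0.0521]
tool_rot: [3.141, -0.0, 2.053]
contact_force: [0.5, 1.1, 1.3]
opening: 0.092
grip_force: 0.0
```

Emit:
{"method": "move_arm", "body": {"motion": [[0,0,0.15,0,0,0],[0,0,0.15,0,0,0],[0,0,0.15,0,0,0],[0,0,0.15,0,0,0]]}}

```text
time: 3.0
tool_pos: [0.546, 0.3116, 0.0369]
tool_rot: [3.141, 0.0, 2.052]
contact_force: [0.4, -0.6, 0.1]
opening: 0.0916
grip_force: 0.0
```

Emit:
{"method": "move_arm", "body": {"motion": [[0,0,0,0,0,0],[0,0,0,0,0,0],[0,0,0,0,0,0],[0,0,0,0,0,0],[0,0,0,0,0,0],[0,0,0,0,0,0]], "fingers": -0.2, "newtons": 8}}

```text
time: 3.75
tool_pos: [0.5456, 0.3116, 0.0363]
tool_rot: [3.142, -0.0, 2.052]
contact_force: [-0.6, -0.2, 0.2]
opening: 0.0382
grip_force: 0.0
```

Emit:
{"method": "move_arm", "body": {"motion": [[0,0,-0.3,0,0,0],[0,0,-0.7,0,0,0],[0,0,-1,0,0,0],[0,0,-1,0,0,0]]}}

```text
time: 4.25
tool_pos: [0.5471, 0.3122, 0.1391]
tool_rot: [3.136, 0.0, 2.052]
contact_force: [0.3, -0.3, 0.2]
opening: 0.0367
grip_force: 0.0
```

```bash
python3 - <<'E'
from h import *
s=robot.observe();print(s['time'],s['tool_pos'],s['tool_rot'][2],s['opening'])
plan([(552,230,170,2.05),(560,145,170),(576,60,170),(576,60,90),(576,60,72)])
E
```

```text
4.25 [0.5470681  0.31219725 0.13910972] 2.052396066249699 0.03665271933587797
[-0.751 -0.335 -0.31 ] [0.0018 0.0001 0.0008] 
[-0.791 -0.321 -0.   ] [0. 0. 0.] 
[-0.828 -0.25  -0.   ] [0. 0. 0.] 
[ 0.  -0.   0.8] [0. 0. 0.] 
[ 0.   -0.    0.18] [0. 0. 0.]
```

```bash
python3 - <<'E'
from h import *
d=cam('top');[print(o) for o in pots(d)]
d=cam('scene','s1.png');[print(o) for o in pots(d)]
cv2.imwrite('pics/s1c.png',cv2.resize(cv2.cvtColor(d['image'][230:480,340:600],cv2.COLOR_RGB2BGR),None,fx=2.3,fy=2.3))
E
```

```text
(709, 305, 40, 91, np.int64(1092), array([709., 305.]))
(534, -260, 26, 105, np.int64(544), array([ 535., -259.]))
(497, -12, 25, 95, np.int64(469), array([498., -12.]))
(536, -257, 26, 105, np.int64(138), array([ 536., -258.]))
(502, -12, 25, 95, np.int64(207), array([500., -12.]))
(301, 401, 42, 140, np.int64(1376), array([301., 401.]))
(696, 279, 21, 90, np.int64(106), array([706., 300.]))
```

View pics/s1c.png

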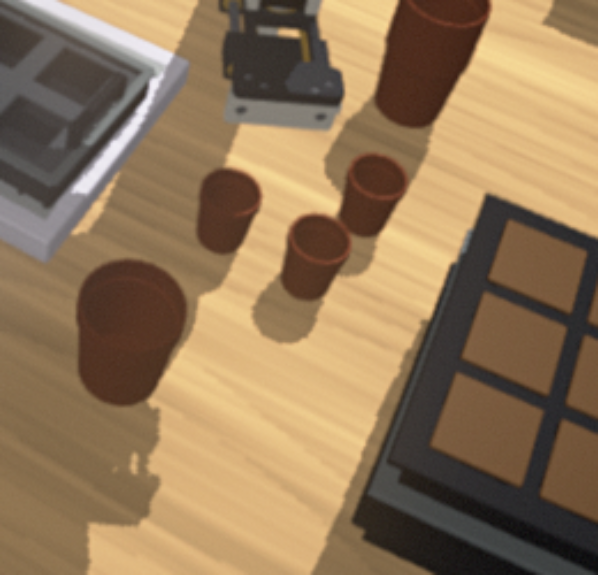

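```bash
python3 - <<'E'
from h import *
for n in('scene','top'):
    d=cam(n);P=cloud(d)*1000
    m=(P[...,2]>45)&(P[...,2]<66)&(P[...,0]>420)&(P[...,0]<640)&(P[...,1]>230)&(P[...,1]<450)
    k,l,st,c=cv2.connectedComponentsWithStats(m.astype(np.uint8))
    for i in range(1,k):
        if st[i,4]>25:
            q=P[l==i];q=q[q[:,2]>52]
            if len(q)<12: continue
            A=np.c_[2*q[:,:2],np.ones(len(q))];s=np.linalg.lstsq(A,(q[:,:2]**2).sum(1),rcond=None)[0]
            print(n,len(q),np.round(q.min(0)),np.round(q.max(0)),np.round(s[:2]),np.sqrt(s[2]+s[:2]@s[:2]))
E
```

```text
scene 208 [433. 389.  52.] [488. 439.  62.] [460. 413.] 24.32994618843207
scene 216 [521. 291.  52.] [572. 341.  63.] [546. 315.] 23.974603807977733
scene 230 [523. 370.  52.] [576. 422.  62.] [550. 396.] 24.238061674452783
top 32 [537. 288.  52.] [568. 303.  62.] [546. 310.] 21.033184465010198
```

```bash
python3 - <<'E'
from h import *
ims=[]
for n in('scene','top'):
    d=cam(n);E=np.array(d['extrinsics'])
    uv=[]
    for off in((0,0,0),(0,0,-.1),(0,0,.08)):
        p=E[:3,:3].T@(np.array([.547,.312,.139])+off-E[:3,3]);x=np.array([p[0],-p[1]])/-p[2];x*=1+d['k1']*(x@x);k=K(d);x=x*k[0,0]+k[:2,2];uv.append(x)
    print(n,np.round(uv))
    im=cv2.cvtColor(d['image'],cv2.COLOR_RGB2BGR)
    for x,c in zip(uv,[(0,0,255),(255,0,0),(0,255,0)]): cv2.circle(im,(int(x[0]),int(x[1])),2,c,-1)
    u,v=np.int32(uv[0]);u0=max(0,u-90);v0=max(0,v-130)
    ims.append(cv2.resize(im[v0:v0+210,u0:u0+140],(400,600)))
cv2.imwrite('pics/g.png',np.hstack(ims))
E
```

```text
scene [[446. 285.]
 [437. 319.]
 [454. 253.]]
top [[190. 229.]
 [203. 241.]
 [178. 219.]]
```

View pics/g.png

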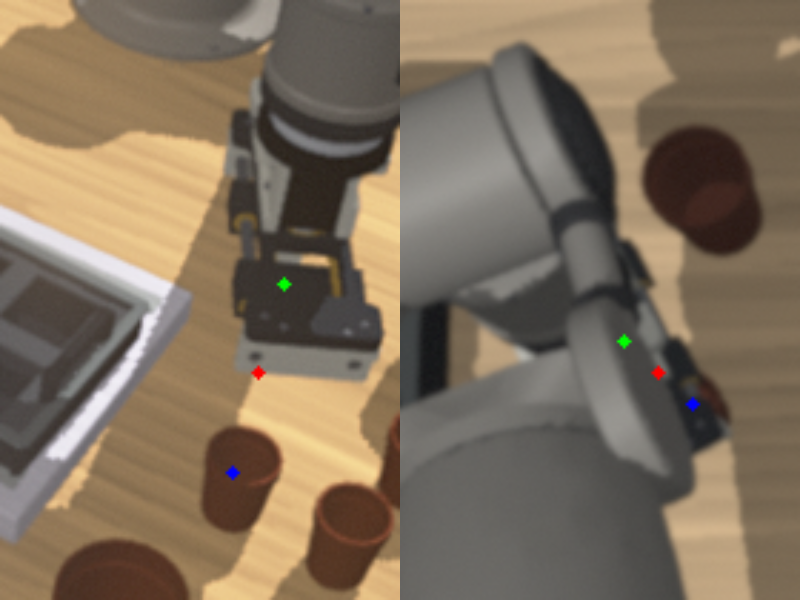

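```bash
python3 - <<'E'
from h import *
d=cam('scene');P=cloud(d)*1000
for u,v in[(464,277),(442,283),(484,284),(462,270),(455,255),(446,255),(448,240)]:print(u,v,np.round(P[v,u]))
m=(P[...,2]>125)&(P[...,2]<400)&(P[...,0]>440)&(P[...,0]<700)&(P[...,1]>200)&(P[...,1]<450)
q=P[m];t=q-np.array([547,312,139]);c,s=np.cos(2.052),np.sin(2.052)
tx=t[:,0]*c+t[:,1]*s;ty=t[:,0]*s-t[:,1]*c
for z in range(125,300,15):
    k=(q[:,2]>=z)&(q[:,2]<z+15)
    if k.sum()>5:print(z,k.sum(),np.round([tx[k].min(),tx[k].max(),ty[k].min(),ty[k].max()]))
E
```

```text
464 277 [626. 356. 256.]
442 283 [635. 327. 233.]
484 284 [368. 349.  -0.]
462 270 [631. 351. 274.]
455 255 [587. 324. 254.]
446 255 [595. 312. 254.]
448 240 [583. 306. 274.]
215 36 [-20.  24. -25.  84.]
230 387 [-35.  37. -87.  87.]
245 822 [-36.  38. -90.  95.]
260 1502 [-36.  38. -98.  95.]
275 304 [-35.  29. -78.  91.]
290 245 [-22.  28. -13.  16.]
```

Emit:
{"method": "move_arm", "body": {"motion": [[0,0,-0.3,0,0,0.5],[0,0,-0.3,0,0,0.5],[0,0,-0.3,0,0,0.5],[0,0,-0.3,0,0,0.5],[0,0,-0.3,0,0,0.5],[0,0,-0.3,0,0,0.5],[0,0,-0.3,0,0,0.5],[0,0,-0.3,0,0,0.5],[0,0,-0.3,0,0,0.5],[0,0,-0.3,0,0,0.5]]}}

```text
time: 5.85
tool_pos: [0.5454, 0.3115, 0.1657]
tool_rot: [-3.141, 0.001, 0.482]
contact_force: [-0.3, 0.4, -0.6]
opening: 0.037
grip_force: 0.0
```

```bash
python3 - <<'E'
from h import *
s=robot.observe();print(s['tool_pos'],s['tool_rot'],s['opening'])
d=cam('scene');P=cloud(d)*1000;E=np.array(d['extrinsics'])
p=E[:3,:3].T@(s['tool_pos']-E[:3,3]);x=np.array([p[0],-p[1]])/-p[2];x*=1+d['k1']*(x@x);x=np.int32(x*K(d)[0,0]+K(d)[:2,2]);print(x)
im=cv2.cvtColor(d['image'],cv2.COLOR_RGB2BGR);cv2.circle(im,tuple(int(a) for a in x),1,(0,0,255),-1)
cv2.imwrite('pics/g2.png',cv2.resize(im[x[1]-100:x[1]+100,x[0]-100:x[0]+100],(600,600)))
t0=s['tool_pos']*1000;yaw=s['tool_rot'][2]
m=(P[...,2]>70)&(P[...,2]<400)&(np.hypot(P[...,0]-t0[0],P[...,1]-t0[1])<120)
q=P[m];t=q-t0;c,sn=np.cos(yaw),np.sin(yaw)
tx=t[:,0]*c+t[:,1]*sn;ty=t[:,0]*sn-t[:,1]*c
for z in range(70,300,10):
    k=(q[:,2]>=z)&(q[:,2]<z+10)
    if k.sum()>3:print(z,k.sum(),np.round([tx[k].min(),tx[k].max(),ty[k].min(),ty[k].max()]))
E
```

```text
[0.54541742 0.31146796 0.1657141 ] [-3.14144685e+00  9.50659132e-04  4.82316544e-01] 0.03697425922513962
[448 273]
190 21 [ -7.  12. -29.  23.]
200 82 [ -9.  13. -36.  33.]
210 110 [ -9.  14. -37.  35.]
220 107 [-10.  13. -38.  35.]
230 117 [-12.  13. -38.  36.]
240 57 [-12.  12. -38.  35.]
250 15 [-13.  12. -26.  47.]
260 152 [ -9.  38. -88.  87.]
270 576 [-36.  39. -88.  86.]
280 700 [-31.  39. -93.  92.]
290 497 [-23.  40. -94.  93.]
```

View pics/g2.png

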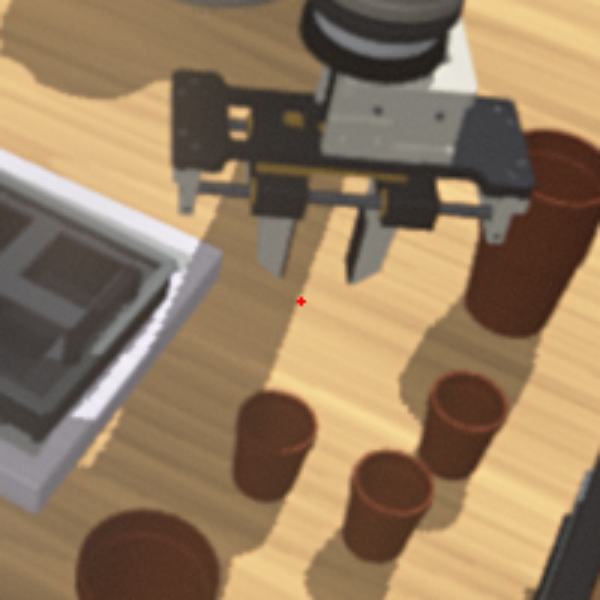

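The view shows the finger ends at about (275,275) and (350,280), well above the reported TCP (red mark at (301,301)). The real fingertips sit about 26 mm higher than reported, which explains the missed grasp. I'll measure the offset by touching the bench at a free spot.

```bash
python3 - <<'E'
from h import *
s=robot.observe();d=cam('scene');P=cloud(d)*1000;t0=s['tool_pos']*1000
m=(P[...,2]>150)&(P[...,2]<250)&(np.hypot(P[...,0]-t0[0],P[...,1]-t0[1])<60)
z=np.sort(P[m][:,2]);print(z[:15].round(1))
# move to free bench at (480,310)
plan([(475,300,160),(475,300,70)])
E
```

```text
[194.4 194.6 195.6 195.6 196.4 196.7 197.7 197.8 197.9 198.1 198.3 198.4
 198.5 198.5 198.6]
[-0.678 -0.226  0.06 ] [0. 0. 0.] 
[0.001 0.    0.9  ] [0. 0. 0.]
```

Emit:
{"method": "move_arm", "body": {"motion": [[-0.68,-0.23,0,0,0,0],[-0.68,-0.23,0,0,0,0],[-0.68,-0.23,0.4,0,0,0],[-0.68,-0.23,0.8,0,0,0],[-0.68,-0.23,0.8,0,0,0]]}}

```text
time: 6.58
tool_pos: [0.4734, 0.2997, 0.0842]
tool_rot: [-3.141, 0.005, 0.482]
contact_force: [0.5, -0.1, 0.9]
opening: 0.0366
grip_force: 0.0
```

Emit:
{"method": "move_arm", "body": {"motion": [[0,0,0.4,0,0,0],[0,0,0.75,0,0,0],[0,0,0.8,0,0,0],[0,0,0.8,0,0,0]]}}

```text
time: 7.08
tool_pos: [0.4761, 0.301, 0.008]
tool_rot: [3.141, -0.003, 0.482]
contact_force: [-0.3, 0.3, 0.4]
opening: 0.0368
grip_force: 0.0
```

Emit:
{"method": "move_arm", "body": {"motion": [[0,0,0.04,0,0,0],[0,0,0.08,0,0,0],[0,0,0.12,0,0,0],[0,0,0.12,0,0,0]]}}

```text
time: 7.58
tool_pos: [0.4745, 0.3003, -0.0059]
tool_rot: [-3.141, 0.001, 0.482]
contact_force: [-0.3, 0.9, -0.8]
opening: 0.0367
grip_force: 0.0
```

Emit:
{"method": "move_arm", "body": {"motion": [[0,0,0.03,0,0,0],[0,0,0.06,0,0,0],[0,0,0.06,0,0,0]]}}

```text
time: 7.95
tool_pos: [0.4745, 0.3003, -0.012]
tool_rot: [-3.142, 0.001, 0.482]
contact_force: [-0.1, -0.1, 0.3]
opening: 0.0368
grip_force: 0.0
```

Emit:
{"method": "move_arm", "body": {"motion": [[0,0,0.02,0,0,0],[0,0,0.04,0,0,0],[0,0,0.04,0,0,0]]}}

```text
time: 8.32
tool_pos: [0.4746, 0.3004, -0.0159]
tool_rot: [-3.142, 0.0, 0.482]
contact_force: [-0.6, 0.1, 0.2]
opening: 0.0367
grip_force: 0.0
```

Emit:
{"method": "move_arm", "body": {"motion": [[0,0,0.03,0,0,0],[0,0,0.06,0,0,0],[0,0,0.06,0,0,0]]}}

```text
time: 8.7
tool_pos: [0.4745, 0.3003, -0.022]
tool_rot: [-3.142, 0.001, 0.482]
contact_force: [-0.7, -0.5, -0.8]
opening: 0.0364
grip_force: 0.0
```

Emit:
{"method": "move_arm", "body": {"motion": [[0,0,0.02,0,0,0],[0,0,0.02,0,0,0]]}}

```text
time: 8.95
tool_pos: [0.4746, 0.3004, -0.0238]
tool_rot: [-3.142, 0.0, 0.482]
contact_force: [-1.4, -0.2, -0.1]
opening: 0.0362
grip_force: 0.0
```

Emit:
{"method": "move_arm", "body": {"motion": [[0,0,0.02,0,0,0],[0,0,0.02,0,0,0]]}}

```text
time: 9.2
tool_pos: [0.4746, 0.3004, -0.0258]
tool_rot: [-3.142, 0.0, 0.482]
contact_force: [-0.3, 0.4, -0.1]
opening: 0.0372
grip_force: 0.0
```

Emit:
{"method": "move_arm", "body": {"motion": [[0,0,0.02,0,0,0],[0,0,0.02,0,0,0]]}}

```text
time: 9.45
tool_pos: [0.4746, 0.3004, -0.0278]
tool_rot: [-3.142, 0.0, 0.482]
contact_force: [0.0, -0.7, 0.4]
opening: 0.0368
grip_force: 0.0
```

Emit:
{"method": "move_arm", "body": {"motion": [[0,0,0.015,0,0,0],[0,0,0.015,0,0,0]]}}

```text
time: 9.7
tool_pos: [0.4746, 0.3004, -0.0293]
tool_rot: [-3.142, 0.0, 0.482]
contact_force: [0.1, -0.3, 0.7]
opening: 0.0367
grip_force: 0.0
```

```bash
python3 - <<'E'
from h import *
s=robot.observe();d=cam('scene');P=cloud(d)*1000;t0=s['tool_pos']*1000
print(t0,s['contact_force'])
yaw=s['tool_rot'][2]
m=(P[...,2]>-5)&(P[...,2]<60)&(np.hypot(P[...,0]-t0[0],P[...,1]-t0[1])<48)
q=P[m];t=q-t0;c,sn=np.cos(yaw),np.sin(yaw)
tx=t[:,0]*c+t[:,1]*sn;ty=t[:,0]*sn-t[:,1]*c
for z in (4,8,12,16,20,30,40):
    k=abs(q[:,2]-z)<2
    if k.sum()>1:print(z,k.sum(),np.round([tx[k].min(),tx[k].max(),ty[k].min(),ty[k].max()]))
E
```

```text
[474.6163446  300.40585041 -29.27819436] [ 0.06624016 -0.25535278  0.69509013]
4 25 [-36.  39. -47.  39.]
8 10 [ -7.  12. -26. -19.]
12 19 [ -9.  13. -33.  30.]
16 16 [ -5.  12. -35.  33.]
20 29 [ -7.  14. -36.  32.]
30 23 [-10.  13. -36.  35.]
40 29 [ -3.  45. -39.  35.]
```

Emit:
{"method": "move_arm", "body": {"motion": [[0,0,0.015,0,0,0],[0,0,0.015,0,0,0]]}}

```text
time: 10.0
tool_pos: [0.4749, 0.3005, -0.0301]
tool_rot: [-3.142, -0.001, 0.482]
contact_force: [-0.4, -0.6, 5.2]
opening: 0.0365
grip_force: 2.4
```

Emit:
{"method": "move_arm", "body": {"motion": [[0,0,0.015,0,0,0],[0,0,0.015,0,0,0]]}}

```text
time: 10.25
tool_pos: [0.4749, 0.3006, -0.0302]
tool_rot: [3.141, -0.001, 0.482]
contact_force: [-5.8, -2.2, 17.2]
opening: 0.0366
grip_force: 8.5
```

Emit:
{"method": "move_arm", "body": {"motion": [[0,0,0.015,0,0,0],[0,0,0.015,0,0,0]]}}

```text
time: 10.5
tool_pos: [0.475, 0.3006, -0.0303]
tool_rot: [3.141, -0.002, 0.482]
contact_force: [-8.5, -4.7, 30.0]
opening: 0.0368
grip_force: 14.6
```

```bash
sed -i "s/p=np.array(s\['tool_pos'\])\*1000 if p0/p=np.array(s['tool_pos'])*1000+[0,0,30] if p0/" h.py; python3 - <<'E'
from h import *
plan([(480,300,90),(512,307,140,1.25),(545,313,110,2.05),(545,313,38)],p0=[474.6,300.4,-3.8],y0=.482)
E
```

```text
[ 0.046  0.029 -0.938] [0. 0. 0.] 
[ 0.316  0.086 -0.5  ] [-0.      0.     -0.2445] 
[0.161 0.294 0.3  ] [ 0.      0.     -0.2546] 
[ 0.   -0.    0.72] [0. 0. 0.]
```

Emit:
{"method": "move_arm", "body": {"motion": [[0,0,-0.5,0,0,0],[0,0,-1,0,0,0],[0,0,-1,0,0,0]], "fingers": 1}}

```text
time: 10.88
tool_pos: [0.4773, 0.3017, 0.0705]
tool_rot: [3.141, -0.009, 0.482]
contact_force: [-0.9, -1.0, -0.7]
opening: 0.0622
grip_force: 0.0
```

Emit:
{"method": "move_arm", "body": {"motion": [[0.36,0.11,-0.5,0,0,-0.245],[0.36,0.11,-0.5,0,0,-0.245],[0.36,0.11,-0.5,0,0,-0.245],[0.36,0.11,-0.5,0,0,-0.245],[0.36,0.11,-0.5,0,0,-0.245]]}}

```text
time: 11.5
tool_pos: [0.5111, 0.3071, 0.115]
tool_rot: [-3.14, 0.001, 1.251]
contact_force: [-0.1, 0.1, -0.5]
opening: 0.0916
grip_force: 0.0
```

Emit:
{"method": "move_arm", "body": {"motion": [[0.16,0.29,0.3,0,0,-0.255],[0.16,0.29,0.3,0,0,-0.255],[0.16,0.29,0.3,0,0,-0.255],[0.16,0.29,0.3,0,0,-0.255],[0.16,0.29,0.3,0,0,-0.255],[0.16,0.29,0.3,0,0,-0.255]]}}

```text
time: 12.25
tool_pos: [0.5439, 0.3133, 0.0856]
tool_rot: [-3.141, -0.0, 2.049]
contact_force: [0.1, -0.3, -0.4]
opening: 0.092
grip_force: 0.0
```

```bash
python3 - <<'E'
from h import *
s=robot.observe();print(s['tool_pos'],s['tool_rot'],s['opening'])
plan([(545,313,38,2.05)])
E
```

```text
[0.54394944 0.31334083 0.08558381] [-3.14058062e+00 -1.25401652e-04  2.04904259e+00] 0.09203964717715706
[-0.008  0.009  0.776] [-0.0003 -0.     -0.0003]
```

Emit:
{"method": "move_arm", "body": {"motion": [[0,0,0.4,0,0,0],[0,0,0.7,0,0,0],[0,0,0.78,0,0,0],[0,0,0.78,0,0,0]]}}

```text
time: 12.75
tool_pos: [0.5443, 0.3135, 0.0083]
tool_rot: [-3.141, -0.0, 2.051]
contact_force: [0.1, 0.0, -0.6]
opening: 0.0918
grip_force: 0.0
```

Emit:
{"method": "move_arm", "body": {"motion": [[0,0,0,0,0,0],[0,0,0,0,0,0],[0,0,0,0,0,0],[0,0,0,0,0,0],[0,0,0,0,0,0],[0,0,0,0,0,0]], "fingers": -0.2, "newtons": 8}}

```text
time: 13.5
tool_pos: [0.5445, 0.3135, 0.0086]
tool_rot: [3.141, 0.0, 2.052]
contact_force: [-0.1, 1.5, 1.0]
opening: 0.0517
grip_force: 8.0
```

Emit:
{"method": "move_arm", "body": {"motion": [[0,0,-0.2,0,0,0],[0,0,-0.6,0,0,0],[0,0,-1,0,0,0],[0,0,-1,0,0,0]]}}

```text
time: 14.0
tool_pos: [0.5462, 0.3143, 0.1119]
tool_rot: [3.135, 0.001, 2.052]
contact_force: [-0.4, 0.1, -0.4]
opening: 0.0516
grip_force: 8.0
```

```bash
python3 - <<'E'
from h import *
s=robot.observe();print(s['time'],s['tool_pos'],s['tool_rot'][2],s['opening'])
d=cam('top');P=cloud(d)*1000
X,Y,Z=[P[...,i] for i in range(3)]
for lo,hi in((130,230),(-110,-20)):
    m=(Z>80)&(Z<95)&(X>490)&(X<590)&(Y>lo)&(Y<hi)
    m&=~((X-499)**2+(Y+12)**2<34**2)
    q=P[m];print('bar',len(q),np.round(q.min(0)),np.round(q.max(0)),np.round(q.mean(0)))
plan([(555,230,170,2.05),(563,145,170),(576,60,170),(576,60,90),(576,60,73)])
E
```

```text
14.0 [0.5461643  0.31429917 0.11193315] 2.0523877810423827 0.05159380444418318
bar 227 [503. 176.  81.] [582. 190.  93.] [542. 183.  88.]
bar 233 [494. -67.  82.] [573. -54.  93.] [533. -61.  88.]
[-0.789 -0.297 -0.305] [0.0009 0.0001 0.0008] 
[-0.791 -0.321 -0.   ] [0. 0. 0.] 
[-0.814 -0.277 -0.   ] [0. 0. 0.] 
[ 0.  -0.   0.8] [0. 0. 0.] 
[ 0.   -0.    0.17] [0. 0. 0.]
```

Emit:
{"method": "move_arm", "body": {"motion": [[-0.4,-0.15,-0.3,0,0,0],[-0.79,-0.3,-0.3,0,0,0],[-0.79,-0.3,-0.3,0,0,0]]}}

```text
time: 14.42
tool_pos: [0.5538, 0.2268, 0.1369]
tool_rot: [-3.139, -0.0, 2.049]
contact_force: [-0.6, 0.2, 0.1]
opening: 0.0518
grip_force: 8.0
```

Emit:
{"method": "move_arm", "body": {"motion": [[-0.4,-0.16,0,0,0,0],[-0.79,-0.32,0,0,0,0],[-0.79,-0.32,0,0,0,0]]}}

```text
time: 14.8
tool_pos: [0.562, 0.143, 0.1368]
tool_rot: [-3.139, -0.001, 2.049]
contact_force: [-0.0, -0.0, -1.0]
opening: 0.0515
grip_force: 8.0
```

Emit:
{"method": "move_arm", "body": {"motion": [[-0.4,-0.14,0,0,0,0],[-0.81,-0.28,0,0,0,0],[-0.81,-0.28,0,0,0,0],[-0.81,-0.28,0,0,0,0],[-0.81,-0.28,0,0,0,0],[-0.81,-0.28,0,0,0,0]]}}

```text
time: 15.55
tool_pos: [0.575, 0.0611, 0.1382]
tool_rot: [-3.142, -0.0, 2.054]
contact_force: [-0.0, -0.2, 0.4]
opening: 0.0515
grip_force: 8.0
```

```bash
python3 - <<'E'
from h import *
s=robot.observe();print(s['time'],s['tool_pos'],s['tool_rot'],s['opening'])
plan([(576,60,100,2.05),(576,60,73)])
E
```

```text
15.55 [0.57500068 0.06110976 0.13822777] [-3.14156816e+00 -3.28638870e-04  2.05388023e+00] 0.05145523323450971
[-0.015  0.004  0.682] [-0.     -0.0001  0.0012] 
[ 0.   -0.    0.27] [0. 0. 0.]
```

Emit:
{"method": "move_arm", "body": {"motion": [[-0.02,0,0.35,0,0,0],[-0.02,0,0.68,0,0,0],[-0.02,0,0.82,0,0,0],[-0.02,0,0.95,0,0,0],[-0.02,0,0.95,0,0,0],[-0.02,0,0.95,0,0,0]]}}

```text
time: 16.3
tool_pos: [0.5766, 0.0582, 0.0442]
tool_rot: [3.141, 0.001, 2.052]
contact_force: [0.8, -0.5, -1.1]
opening: 0.0517
grip_force: 8.0
```

Emit:
{"method": "move_arm", "body": {"motion": [[0,0,0,0,0,0],[0,0,0,0,0,0],[0,0,0,0,0,0]], "fingers": 0.39}}

```text
time: 16.68
tool_pos: [0.5762, 0.0581, 0.0436]
tool_rot: [3.141, 0.0, 2.052]
contact_force: [0.0, 0.8, 0.3]
opening: 0.0635
grip_force: 0.0
```

Emit:
{"method": "move_arm", "body": {"motion": [[0,0,-0.3,0,0,0],[0,0,-0.7,0,0,0],[0,0,-1,0,0,0],[0,0,-1,0,0,0]]}}

```text
time: 17.18
tool_pos: [0.5777, 0.0581, 0.146]
tool_rot: [3.137, 0.003, 2.052]
contact_force: [-0.4, 0.0, -0.3]
opening: 0.064
grip_force: 0.0
```

```bash
cat >> h.py <<'E'
def rings(reg,zl,zh):
    for n in('scene','top'):
        d=cam(n);P=cloud(d)*1000
        m=(P[...,2]>zl)&(P[...,2]<zh)&(P[...,0]>reg[0])&(P[...,0]<reg[1])&(P[...,1]>reg[2])&(P[...,1]<reg[3])
        k,l,st,c=cv2.connectedComponentsWithStats(m.astype(np.uint8))
        for i in range(1,k):
            q=P[l==i];q=q[q[:,2]>zh-11]
            if len(q)<20: continue
            A=np.c_[2*q[:,:2],np.ones(len(q))];s=np.linalg.lstsq(A,(q[:,:2]**2).sum(1),rcond=None)[0]
            print(n,len(q),'z',q[:,2].max().round(),'c',np.round(s[:2]),'r',np.sqrt(s[2]+s[:2]@s[:2]).round(1))
E
python3 - <<'E'
from h import *
s=robot.observe();print(s['time'],s['tool_pos'],s['tool_rot'][2])
print('bench');rings((420,620,250,450),45,65)
print('tray');rings((470,620,-40,175),74,99)
plan([(565,145,180,2.05),(558,230,180),(552,315,170),(546,396,110),(546,396,38)])
E
```

```text
17.175 [0.57767915 0.05811962 0.1459616 ] 2.052371387871178
bench
scene 177 z 62.0 c [460. 413.] r 24.5
scene 198 z 63.0 c [550. 396.] r 24.2
top 143 z 64.0 c [549. 395.] r 24.3
top 141 z 64.0 c [459. 412.] r 24.2
tray
scene 176 z 96.0 c [578.  59.] r 24.4
[ 0.817  0.311 -0.08 ] [-0.0007 -0.0004  0.0007] 
[0.787 0.33  0.   ] [0. 0. 0.] 
[0.782 0.339 0.1  ] [0. 0. 0.] 
[0.746 0.32  0.6  ] [0. 0. 0.] 
[ 0.   -0.    0.72] [0. 0. 0.]
```

Emit:
{"method": "move_arm", "body": {"motion": [[0.4,0.15,-0.08,0,0,0],[0.82,0.31,-0.08,0,0,0],[0.82,0.31,-0.08,0,0,0]], "fingers": 1}}

```text
time: 17.75
tool_pos: [0.5644, 0.1477, 0.1501]
tool_rot: [-3.14, -0.001, 2.056]
contact_force: [0.3, -0.5, 0.4]
opening: 0.0888
grip_force: 0.0
```

Emit:
{"method": "move_arm", "body": {"motion": [[0.4,0.16,0,0,0,0],[0.79,0.33,0,0,0,0],[0.79,0.33,0,0,0,0]]}}

```text
time: 18.12
tool_pos: [0.5575, 0.232, 0.1501]
tool_rot: [-3.14, -0.001, 2.055]
contact_force: [-0.1, -0.8, 1.0]
opening: 0.0916
grip_force: 0.0
```

Emit:
{"method": "move_arm", "body": {"motion": [[0.4,0.16,0.1,0,0,0],[0.78,0.34,0.1,0,0,0],[0.78,0.34,0.1,0,0,0]]}}

```text
time: 18.5
tool_pos: [0.5519, 0.3162, 0.1401]
tool_rot: [-3.14, -0.0, 2.055]
contact_force: [0.0, -1.1, -0.5]
opening: 0.0919
grip_force: 0.0
```

Emit:
{"method": "move_arm", "body": {"motion": [[0.4,0.16,0.1,0,0,0],[0.73,0.35,0.3,0,0,0],[0.73,0.35,0.6,0,0,0],[0.73,0.35,0.6,0,0,0],[0.73,0.35,0.6,0,0,0],[0.73,0.35,0.6,0,0,0]]}}

```text
time: 19.25
tool_pos: [0.5507, 0.3957, 0.0831]
tool_rot: [3.139, 0.0, 2.051]
contact_force: [0.6, -0.2, -0.4]
opening: 0.0918
grip_force: 0.0
```

```bash
python3 - <<'E'
from h import *
s=robot.observe();print(s['time'],s['tool_pos'],s['tool_rot'],s['opening'])
plan([(549,395,38,2.05)])
plan([(549,395,148),(541,312,170),(527,230,170),(512,147,170),(500,63,170),(500,63,90)],p0=(549,395,38),y0=2.05)
E
```

```text
19.25 [0.55071267 0.39572449 0.0831098 ] [3.13890148e+00 1.81532767e-05 2.05118278e+00] 0.0918093588845556
[ 0.002 -0.021  0.751] [0.0009 0.     0.0004] 
[ 0.   0.  -1.1] [0. 0. 0.] BIG
[-0.7   -0.454 -0.22 ] [0. 0. 0.] 
[-0.663 -0.502 -0.   ] [0. 0. 0.] 
[-0.667 -0.516 -0.   ] [0. 0. 0.] 
[-0.69  -0.494 -0.   ] [0. 0. 0.] 
[ 0.  -0.   0.8] [0. 0. 0.]
```

Emit:
{"method": "move_arm", "body": {"motion": [[0,-0.01,0.4,0,0,0],[0,-0.01,0.65,0,0,0],[0,-0.01,0.73,0,0,0],[0,-0.01,0.73,0,0,0]]}}

```text
time: 19.75
tool_pos: [0.5491, 0.3959, 0.0091]
tool_rot: [3.141, -0.0, 2.052]
contact_force: [0.1, 0.4, 0.3]
opening: 0.0916
grip_force: 0.0
```

Emit:
{"method": "move_arm", "body": {"motion": [[0,0,0,0,0,0],[0,0,0,0,0,0],[0,0,0,0,0,0],[0,0,0,0,0,0],[0,0,0,0,0,0],[0,0,0,0,0,0]], "fingers": -0.2}}

```text
time: 20.5
tool_pos: [0.5488, 0.3959, 0.0085]
tool_rot: [3.141, -0.0, 2.052]
contact_force: [-0.2, -0.5, 0.0]
opening: 0.0515
grip_force: 8.0
```

Emit:
{"method": "move_arm", "body": {"motion": [[0,0,-0.2,0,0,0],[0,0,-0.6,0,0,0],[0,0,-1,0,0,0],[0,0,-1,0,0,0]]}}

```text
time: 21.0
tool_pos: [0.5505, 0.397, 0.1124]
tool_rot: [3.134, -0.0, 2.052]
contact_force: [0.6, 0.3, -0.1]
opening: 0.0514
grip_force: 8.0
```

Emit:
{"method": "move_arm", "body": {"motion": [[-0.35,-0.23,-0.3,0,0,0],[-0.7,-0.45,-0.3,0,0,0],[-0.7,-0.45,-0.3,0,0,0]]}}

```text
time: 21.38
tool_pos: [0.5407, 0.3103, 0.1378]
tool_rot: [-3.14, 0.0, 2.049]
contact_force: [-0.3, 0.5, 0.0]
opening: 0.0516
grip_force: 8.0
```

Emit:
{"method": "move_arm", "body": {"motion": [[-0.33,-0.25,0,0,0,0],[-0.66,-0.5,0,0,0,0],[-0.66,-0.5,0,0,0,0]]}}

```text
time: 21.75
tool_pos: [0.5268, 0.2297, 0.1375]
tool_rot: [-3.139, -0.0, 2.05]
contact_force: [-0.5, 0.5, -0.7]
opening: 0.0516
grip_force: 8.0
```

Emit:
{"method": "move_arm", "body": {"motion": [[-0.33,-0.26,0,0,0,0],[-0.67,-0.52,0,0,0,0],[-0.67,-0.52,0,0,0,0]]}}

```text
time: 22.12
tool_pos: [0.5122, 0.1469, 0.1378]
tool_rot: [-3.141, -0.001, 2.05]
contact_force: [-0.1, 0.5, -0.1]
opening: 0.0516
grip_force: 8.0
```

Emit:
{"method": "move_arm", "body": {"motion": [[-0.35,-0.25,0,0,0,0],[-0.69,-0.49,0,0,0,0],[-0.69,-0.49,0,0,0,0],[-0.69,-0.49,0,0,0,0],[-0.69,-0.49,0,0,0,0],[-0.69,-0.49,0,0,0,0]]}}

```text
time: 22.88
tool_pos: [0.501, 0.065, 0.1382]
tool_rot: [3.141, -0.0, 2.054]
contact_force: [-0.4, -0.1, 0.3]
opening: 0.0519
grip_force: 8.0
```

```bash
python3 - <<'E'
from h import *
s=robot.observe();print(s['time'],s['tool_pos'],s['tool_rot'],s['opening'])
d=cam('top');P=cloud(d)*1000
X,Y,Z=[P[...,i] for i in range(3)]
m=(Z>80)&(Z<95)&(X>510)&(X<590)&(Y>-110)&(Y<-20)
q=P[m];print('front bar',len(q),np.round(q.min(0)),np.round(q.max(0)),np.round(q.mean(0)))
plan([(500,63,73,2.05)])
E
```

```text
22.875 [0.50097775 0.06498159 0.13821239] [ 3.14149388e+00 -2.45839356e-04  2.05376179e+00] 0.051874088684664546
front bar 185 [510. -67.  84.] [573. -32.  94.] [542. -60.  88.]
[-0.012 -0.017  0.952] [ 0.     -0.0001  0.0011]
```

Emit:
{"method": "move_arm", "body": {"motion": [[-0.01,-0.01,0.35,0,0,0],[-0.01,-0.01,0.68,0,0,0],[-0.01,-0.01,0.82,0,0,0],[-0.01,-0.01,0.95,0,0,0],[-0.01,-0.01,0.95,0,0,0],[-0.01,-0.01,0.95,0,0,0]]}}

```text
time: 23.68
tool_pos: [0.5009, 0.0626, 0.044]
tool_rot: [3.141, 0.001, 2.052]
contact_force: [-0.0, -0.7, -0.2]
opening: 0.0515
grip_force: 8.0
```

Emit:
{"method": "move_arm", "body": {"motion": [[0,0,0,0,0,0],[0,0,0,0,0,0],[0,0,0,0,0,0]], "fingers": 0.39}}

```text
time: 24.05
tool_pos: [0.5005, 0.0626, 0.0436]
tool_rot: [3.141, 0.0, 2.052]
contact_force: [0.7, -0.8, -0.2]
opening: 0.0638
grip_force: 0.0
```

Emit:
{"method": "move_arm", "body": {"motion": [[0,0,-0.3,0,0,0],[0,0,-0.7,0,0,0],[0,0,-1,0,0,0],[0,0,-1,0,0,0],[0,0,-1,0,0,0]]}}

```text
time: 24.68
tool_pos: [0.4999, 0.0626, 0.1426]
tool_rot: [-3.141, -0.001, 2.052]
contact_force: [-0.6, -0.8, 0.2]
opening: 0.0641
grip_force: 0.0
```

```bash
python3 - <<'E'
from h import *
s=robot.observe();print(s['time'],s['tool_pos'],s['tool_rot'][2])
print('bench');rings((420,620,250,450),45,65)
print('tray');rings((470,620,-40,175),74,99)
plan([(490,150,170,2.05),(480,237,170),(470,324,160),(460,412,110),(460,412,38)])
E
```

```text
24.675 [0.4998715  0.06264129 0.1425962 ] 2.0523232941629943
bench
scene 173 z 63.0 c [460. 413.] r 24.3
top 146 z 64.0 c [459. 412.] r 24.2
tray
scene 139 z 97.0 c [499. -13.] r 24.4
scene 154 z 97.0 c [502.  63.] r 24.4
scene 176 z 96.0 c [578.  59.] r 24.3
[0.82  0.318 0.023] [-0.0006 -0.0003  0.0007] 
[0.818 0.312 0.   ] [0. 0. 0.] 
[0.818 0.312 0.1  ] [0. 0. 0.] 
[0.827 0.317 0.5  ] [0. 0. 0.] 
[ 0.   -0.    0.72] [0. 0. 0.]
```

Emit:
{"method": "move_arm", "body": {"motion": [[0.41,0.16,0,0,0,0],[0.82,0.32,0.02,0,0,0],[0.82,0.32,0.02,0,0,0]], "fingers": 1}}

```text
time: 25.25
tool_pos: [0.4899, 0.1523, 0.1405]
tool_rot: [-3.14, -0.001, 2.056]
contact_force: [0.4, -1.5, -0.6]
opening: 0.0889
grip_force: 0.0
```

Emit:
{"method": "move_arm", "body": {"motion": [[0.41,0.16,0,0,0,0],[0.82,0.31,0,0,0,0],[0.82,0.31,0,0,0,0]]}}

```text
time: 25.62
tool_pos: [0.4798, 0.2385, 0.1408]
tool_rot: [-3.141, -0.0, 2.055]
contact_force: [0.8, -0.8, 0.6]
opening: 0.092
grip_force: 0.0
```

Emit:
{"method": "move_arm", "body": {"motion": [[0.41,0.16,0,0,0,0],[0.82,0.31,0.1,0,0,0],[0.82,0.31,0.1,0,0,0]]}}

```text
time: 26.0
tool_pos: [0.4692, 0.3247, 0.13]
tool_rot: [-3.14, -0.0, 2.055]
contact_force: [-0.2, -0.4, -0.2]
opening: 0.0915
grip_force: 0.0
```

Emit:
{"method": "move_arm", "body": {"motion": [[0.41,0.16,0.1,0,0,0],[0.82,0.32,0.3,0,0,0],[0.82,0.32,0.5,0,0,0],[0.82,0.32,0.5,0,0,0],[0.82,0.32,0.5,0,0,0],[0.82,0.32,0.5,0,0,0]]}}

```text
time: 26.75
tool_pos: [0.4613, 0.4111, 0.0826]
tool_rot: [3.14, -0.0, 2.051]
contact_force: [1.4, -0.7, 0.1]
opening: 0.092
grip_force: 0.0
```

Emit:
{"method": "move_arm", "body": {"motion": [[0,0,0.4,0,0,0],[0,0,0.65,0,0,0],[0,0,0.72,0,0,0],[0,0,0.72,0,0,0]]}}

```text
time: 27.25
tool_pos: [0.4607, 0.4117, 0.01]
tool_rot: [3.141, -0.0, 2.052]
contact_force: [0.3, -0.1, -0.0]
opening: 0.0923
grip_force: 0.0
```

```bash
python3 - <<'E'
from h import *
s=robot.observe();print(s['time'],s['tool_pos'],s['tool_rot'],s['opening'])
rings((420,620,250,450),45,65)
plan([(460,412,38,2.05)])
E
```

```text
27.25 [0.46069243 0.41173515 0.0100029 ] [ 3.14076139e+00 -1.34143675e-04  2.05206884e+00] 0.09232256831544385
scene 38 z 62.0 c [461. 415.] r 25.5
scene 46 z 64.0 c [509. 437.] r 10.0
top 35 z 63.0 c [460. 410.] r 22.6
[ 0.003 -0.011  0.028] [ 0.0008 -0.0001  0.0007]
```

Emit:
{"method": "move_arm", "body": {"motion": [[0,0,0,0,0,0],[0,0,0,0,0,0],[0,0,0,0,0,0],[0,0,0,0,0,0],[0,0,0,0,0,0],[0,0,0,0,0,0]], "fingers": -0.2}}

```text
time: 28.1
tool_pos: [0.4602, 0.4117, 0.0094]
tool_rot: [-3.142, -0.0, 2.052]
contact_force: [0.5, 0.2, 0.4]
opening: 0.0507
grip_force: 8.0
```

Emit:
{"method": "move_arm", "body": {"motion": [[0,0,-0.2,0,0,0],[0,0,-0.6,0,0,0],[0,0,-1,0,0,0],[0,0,-1,0,0,0]]}}

```text
time: 28.6
tool_pos: [0.462, 0.413, 0.1129]
tool_rot: [3.134, -0.001, 2.052]
contact_force: [0.2, 0.1, -0.9]
opening: 0.0508
grip_force: 8.0
```

Emit:
{"method": "move_arm", "body": {"motion": [[-0.4,-0.13,-0.3,0,0,0],[-0.79,-0.26,-0.3,0,0,0],[-0.79,-0.26,-0.3,0,0,0]]}}

```text
time: 28.98
tool_pos: [0.4737, 0.3271, 0.1385]
tool_rot: [-3.14, 0.0, 2.049]
contact_force: [-0.0, 0.8, -0.7]
opening: 0.0505
grip_force: 8.0
```

Emit:
{"method": "move_arm", "body": {"motion": [[-0.43,-0.15,0,0,0,0],[-0.86,-0.29,0,0,0,0],[-0.86,-0.29,0,0,0,0]]}}

```text
time: 29.35
tool_pos: [0.4878, 0.2382, 0.1383]
tool_rot: [-3.14, -0.0, 2.049]
contact_force: [0.2, -0.5, -1.1]
opening: 0.0507
grip_force: 8.0
```

Emit:
{"method": "move_arm", "body": {"motion": [[-0.48,-0.16,0,0,0,0],[-0.97,-0.32,0,0,0,0],[-0.97,-0.32,0,0,0,0],[-0.97,-0.32,0,0,0,0],[-0.97,-0.32,0,0,0,0],[-0.97,-0.32,0,0,0,0]]}}

```text
time: 30.1
tool_pos: [0.5042, 0.1404, 0.1392]
tool_rot: [-3.142, -0.0, 2.054]
contact_force: [-0.1, -0.1, 0.7]
opening: 0.0506
grip_force: 8.0
```

```bash
python3 - <<'E'
from h import *
s=robot.observe();print(s['time'],s['tool_pos'],s['tool_rot'],s['opening'])
print('tray');rings((470,620,-40,175),74,99)
d=cam('top');P=cloud(d)*1000
X,Y,Z=[P[...,i] for i in range(3)]
m=(Z>80)&(Z<95)&(X>526)&(X<590)&(Y>-110)&(Y<-45)
q=P[m];print('front bar',len(q),np.round(q.min(0)),np.round(q.max(0)),np.round(q.mean(0)))
plan([(503,139,74,2.05)])
E
```

```text
30.1 [0.50418363 0.1403618  0.13919843] [-3.14155914e+00 -3.06818285e-04  2.05404239e+00] 0.050647619194125026
tray
scene 148 z 96.0 c [499. -13.] r 24.5
scene 160 z 97.0 c [502.  63.] r 24.4
scene 170 z 98.0 c [574.  64.] r 24.2
top 113 z 98.0 c [573.  64.] r 24.2
top 84 z 99.0 c [501.  62.] r 24.1
top 133 z 98.0 c [498. -13.] r 24.2
front bar 138 [526. -68.  82.] [574. -55.  94.] [550. -61.  88.]
[-0.001 -0.015  0.953] [ 0.    -0.     0.001]
```

Emit:
{"method": "move_arm", "body": {"motion": [[0,-0.01,0.35,0,0,0],[0,-0.01,0.68,0,0,0],[0,-0.01,0.82,0,0,0],[0,-0.01,0.95,0,0,0],[0,-0.01,0.95,0,0,0],[0,-0.01,0.95,0,0,0]]}}

```text
time: 31.0
tool_pos: [0.5041, 0.1388, 0.0451]
tool_rot: [3.14, 0.0, 2.052]
contact_force: [-0.6, 0.6, 0.2]
opening: 0.0509
grip_force: 8.0
```

Emit:
{"method": "move_arm", "body": {"motion": [[0,0,0,0,0,0],[0,0,0,0,0,0],[0,0,0,0,0,0]], "fingers": 0.39}}

```text
time: 31.38
tool_pos: [0.5036, 0.1387, 0.0446]
tool_rot: [3.141, 0.0, 2.052]
contact_force: [0.6, -0.0, -0.8]
opening: 0.064
grip_force: 0.0
```

Emit:
{"method": "move_arm", "body": {"motion": [[0,0,-0.3,0,0,0],[0,0,-0.7,0,0,0],[0,0,-1,0,0,0],[0,0,-1,0,0,0],[0,0,-1,0,0,0]]}}

```text
time: 32.0
tool_pos: [0.503, 0.1386, 0.1436]
tool_rot: [-3.141, -0.0, 2.052]
contact_force: [-0.3, 0.0, 0.1]
opening: 0.0638
grip_force: 0.0
```

```bash
python3 - <<'E'
from h import *
s=robot.observe();print(s['time'],s['tool_pos'],s['tool_rot'][2])
print('belt');rings((470,600,-330,-180),90,109)
print('tray');rings((470,620,-40,175),74,99)
plan([(510,50,180,2.05),(518,-35,180),(524,-120,180),(530,-200,180),(535,-259,130),(535,-259,83)])
d=cam('top');cv2.imwrite('pics/t3.png',cv2.resize(cv2.cvtColor(d['image'][180:320,230:430],cv2.COLOR_RGB2BGR),None,fx=4,fy=4))
E
```

```text
32.0 [0.50297135 0.13862149 0.1435735 ] 2.0523318910788895
belt
scene 115 z 106.0 c [ 535. -258.] r 24.1
top 145 z 107.0 c [ 535. -259.] r 24.2
tray
scene 141 z 96.0 c [499. -13.] r 24.4
scene 154 z 96.0 c [502.  62.] r 24.3
scene 159 z 97.0 c [504. 140.] r 24.4
scene 167 z 96.0 c [575.  64.] r 24.4
top 113 z 96.0 c [573.  64.] r 24.3
top 79 z 97.0 c [501.  62.] r 24.2
top 130 z 98.0 c [499. -13.] r 24.3
[-0.818 -0.348 -0.068] [-0.0006 -0.0003  0.0007] 
[-0.791 -0.321 -0.   ] [0. 0. 0.] 
[-0.782 -0.339 -0.   ] [0. 0. 0.] 
[-0.738 -0.316 -0.   ] [0. 0. 0.] 
[-0.547 -0.228  0.5  ] [0. 0. 0.] 
[ 0.   -0.    0.47] [0. 0. 0.]
```

View pics/t3.png

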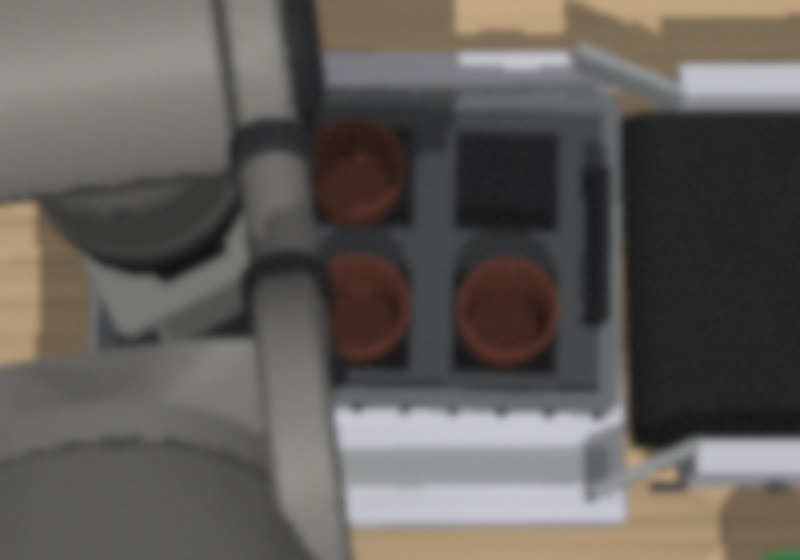

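Emit:
{"method": "move_arm", "body": {"motion": [[-0.41,-0.17,-0.07,0,0,0],[-0.82,-0.35,-0.07,0,0,0],[-0.82,-0.35,-0.07,0,0,0]], "fingers": 1}}

```text
time: 32.62
tool_pos: [0.5106, 0.0475, 0.1509]
tool_rot: [-3.141, 0.0, 2.049]
contact_force: [-0.5, -0.0, -0.8]
opening: 0.0886
grip_force: 0.0
```

Emit:
{"method": "move_arm", "body": {"motion": [[-0.4,-0.16,0,0,0,0],[-0.79,-0.32,0,0,0,0],[-0.79,-0.32,0,0,0,0]]}}

```text
time: 33.0
tool_pos: [0.5189, -0.0364, 0.1508]
tool_rot: [-3.141, -0.0, 2.049]
contact_force: [-0.8, 0.5, 0.6]
opening: 0.0922
grip_force: 0.0
```

Emit:
{"method": "move_arm", "body": {"motion": [[-0.4,-0.17,0,0,0,0],[-0.78,-0.34,0,0,0,0],[-0.78,-0.34,0,0,0,0]]}}

```text
time: 33.38
tool_pos: [0.5249, -0.1207, 0.1509]
tool_rot: [-3.141, -0.0, 2.05]
contact_force: [-0.7, 0.6, -0.2]
opening: 0.0919
grip_force: 0.0
```

Emit:
{"method": "move_arm", "body": {"motion": [[-0.37,-0.16,0,0,0,0],[-0.74,-0.32,0,0,0,0],[-0.74,-0.32,0,0,0,0]]}}

```text
time: 33.75
tool_pos: [0.5309, -0.2005, 0.1509]
tool_rot: [3.142, -0.001, 2.051]
contact_force: [0.5, 1.3, -0.4]
opening: 0.0918
grip_force: 0.0
```

Emit:
{"method": "move_arm", "body": {"motion": [[-0.3,-0.13,0,0,0,0],[-0.55,-0.23,0.25,0,0,0],[-0.55,-0.23,0.5,0,0,0],[-0.55,-0.23,0.5,0,0,0],[-0.55,-0.23,0.5,0,0,0],[-0.55,-0.23,0.5,0,0,0]]}}

```text
time: 34.5
tool_pos: [0.5366, -0.2592, 0.1027]
tool_rot: [3.14, 0.002, 2.053]
contact_force: [-0.3, 0.1, 0.6]
opening: 0.0916
grip_force: 0.0
```

```bash
python3 - <<'E'
from h import *
s=robot.observe();print(s['time'],s['tool_pos'],s['tool_rot'],s['opening'])
rings((470,600,-330,-180),90,109)
plan([(535,-259,83,2.05)])
E
```

```text
34.5 [ 0.5366091  -0.259167    0.10268388] [3.14032203e+00 1.79600282e-03 2.05333814e+00] 0.0915536198606699
scene 96 z 106.0 c [ 536. -258.] r 24.2
top 52 z 106.0 c [ 535. -259.] r 23.5
[ 0.011 -0.01   0.494] [0.0003 0.0005 0.0009]
```

Emit:
{"method": "move_arm", "body": {"motion": [[0,0,0.3,0,0,0],[0,0,0.48,0,0,0],[0,0,0.48,0,0,0],[0,0,0.48,0,0,0]]}}

```text
time: 35.1
tool_pos: [0.5363, -0.26, 0.0544]
tool_rot: [3.141, 0.001, 2.052]
contact_force: [0.7, -0.4, 0.7]
opening: 0.092
grip_force: 0.0
```

Emit:
{"method": "move_arm", "body": {"motion": [[0,0,0,0,0,0],[0,0,0,0,0,0],[0,0,0,0,0,0],[0,0,0,0,0,0],[0,0,0,0,0,0],[0,0,0,0,0,0]], "fingers": -0.2}}

```text
time: 35.85
tool_pos: [0.5357, -0.2597, 0.0533]
tool_rot: [-3.142, 0.0, 2.052]
contact_force: [0.0, -0.5, 0.4]
opening: 0.0505
grip_force: 8.0
```

Emit:
{"method": "move_arm", "body": {"motion": [[0,0,-0.2,0,0,0],[0,0,-0.6,0,0,0],[0,0,-0.9,0,0,0],[0,0,-0.9,0,0,0]]}}

```text
time: 36.35
tool_pos: [0.537, -0.2605, 0.1458]
tool_rot: [3.139, 0.005, 2.052]
contact_force: [-0.3, -0.0, -0.9]
opening: 0.0506
grip_force: 8.0
```

Emit:
{"method": "move_arm", "body": {"motion": [[0.33,0.22,0,0,0,0],[0.65,0.45,0,0,0,0],[0.65,0.45,0,0,0,0]]}}

```text
time: 36.72
tool_pos: [0.5451, -0.1785, 0.1419]
tool_rot: [-3.14, -0.003, 2.055]
contact_force: [-0.5, -0.7, -0.1]
opening: 0.0507
grip_force: 8.0
```

Emit:
{"method": "move_arm", "body": {"motion": [[0.33,0.23,0,0,0,0],[0.66,0.48,0,0,0,0],[0.66,0.48,0,0,0,0]]}}

```text
time: 37.1
tool_pos: [0.5572, -0.0987, 0.1423]
tool_rot: [-3.141, -0.001, 2.055]
contact_force: [0.4, 0.6, -0.0]
opening: 0.0504
grip_force: 8.0
```

Emit:
{"method": "move_arm", "body": {"motion": [[0.33,0.26,0,0,0,0],[0.66,0.53,0,0,0,0],[0.66,0.53,0,0,0,0],[0.66,0.53,0,0,0,0],[0.66,0.53,0,0,0,0],[0.66,0.53,0,0,0,0]]}}

```text
time: 37.85
tool_pos: [0.5738, -0.0186, 0.1432]
tool_rot: [-3.141, 0.0, 2.051]
contact_force: [0.4, 0.8, 0.0]
opening: 0.0506
grip_force: 8.0
```

```bash
python3 - <<'E'
from h import *
s=robot.observe();print(s['time'],s['tool_pos'],s['tool_rot'],s['opening'])
rings((470,620,-40,175),74,99)
plan([(573,-17,73,2.05)])
E
```

```text
37.85 [ 0.57380704 -0.01862254  0.14323855] [-3.14148088e+00  7.74266556e-05  2.05087560e+00] 0.050624512382849464
scene 148 z 97.0 c [499. -13.] r 24.3
scene 160 z 97.0 c [502.  63.] r 24.4
scene 160 z 98.0 c [504. 140.] r 24.5
scene 163 z 96.0 c [574.  64.] r 24.4
top 45 z 98.0 c [574.  65.] r 23.2
top 128 z 98.0 c [503. 140.] r 24.1
top 32 z 96.0 c [501.  65.] r 21.4
[ 0.015 -0.002  1.003] [0.     0.     0.0004] BIG
```

Emit:
{"method": "move_arm", "body": {"motion": [[0.01,0,0.35,0,0,0],[0.01,0,0.7,0,0,0],[0.01,0,0.87,0,0,0],[0.01,0,0.99,0,0,0],[0.01,0,0.99,0,0,0],[0.01,0,0.99,0,0,0]]}}

```text
time: 38.7
tool_pos: [0.5741, -0.0167, 0.0451]
tool_rot: [3.14, 0.001, 2.052]
contact_force: [-0.3, 0.4, -0.2]
opening: 0.0502
grip_force: 8.0
```

Emit:
{"method": "move_arm", "body": {"motion": [[0,0,0,0,0,0],[0,0,0,0,0,0],[0,0,0,0,0,0]], "fingers": 0.39}}

```text
time: 39.08
tool_pos: [0.5736, -0.0166, 0.0446]
tool_rot: [3.141, 0.0, 2.052]
contact_force: [-0.1, -0.4, -0.1]
opening: 0.0636
grip_force: 0.0
```

Emit:
{"method": "move_arm", "body": {"motion": [[0,0,-0.3,0,0,0],[0,0,-0.7,0,0,0],[0,0,-1,0,0,0],[0,0,-1,0,0,0],[0,0,-1,0,0,0]]}}

```text
time: 39.7
tool_pos: [0.5729, -0.0165, 0.1435]
tool_rot: [-3.141, -0.001, 2.052]
contact_force: [0.6, 0.8, -0.4]
opening: 0.0638
grip_force: 0.0
```

Emit:
{"method": "move_arm", "body": {"motion": [[-0.4,-0.17,0,0,0,0],[-0.8,-0.6,0,0,0,0.05],[-0.8,-0.9,0,0,0,0.1],[-0.8,-0.9,0,0,0,0.163],[-0.8,-0.9,0,0,0,0.163],[-0.8,-0.9,0,0,0,0.163]]}}

```text
time: 40.45
tool_pos: [0.5305, -0.1288, 0.1435]
tool_rot: [-3.14, -0.001, 1.544]
contact_force: [0.7, 0.8, 0.6]
opening: 0.0638
grip_force: 0.0
```

```bash
python3 - <<'E'
from h import *
s=robot.observe();print(s['time'],s['tool_pos'],s['tool_rot'])
rings((470,620,-40,175),74,99)
d=cam('top','t4.png');P=cloud(d)*1000
X,Y,Z=[P[...,i] for i in range(3)]
for lo,hi in((168,230),(-110,-48)):
    m=(Z>80)&(Z<95)&(X>480)&(X<600)&(Y>lo)&(Y<hi)
    q=P[m];
    if len(q):print('bar',len(q),np.round(q.min(0)),np.round(q.max(0)),np.round(q.mean(0)))
E
```

```text
40.45 [ 0.53054447 -0.12882153  0.14351721] [-3.14033979e+00 -5.43885766e-04  1.54409818e+00]
scene 145 z 97.0 c [499. -13.] r 24.4
scene 146 z 97.0 c [502.  63.] r 24.5
scene 141 z 97.0 c [574. -16.] r 24.0
scene 169 z 97.0 c [504. 140.] r 24.4
scene 167 z 97.0 c [574.  64.] r 24.5
top 125 z 97.0 c [573.  64.] r 24.2
top 115 z 98.0 c [574. -17.] r 24.1
top 131 z 97.0 c [503. 140.] r 24.2
top 127 z 97.0 c [501.  62.] r 24.3
top 131 z 99.0 c [499. -13.] r 24.3
bar 224 [504. 176.  80.] [582. 189.  93.] [543. 183.  88.]
bar 235 [494. -67.  80.] [574. -53.  95.] [533. -61.  88.]
```

View pics/t4.png

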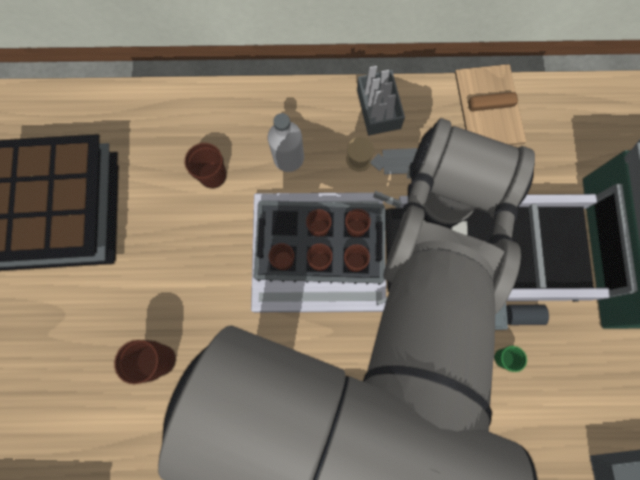

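All five small pots are in the tray: rims are level at about z 97, and in this view they sit at (319,222), (357,222), (282,257), (319,257) and (357,257). Next I'll pinch the front bar.

Emit:
{"method": "move_arm", "body": {"motion": [[0,0,0,0,0,0.5],[0,0,0,0,0,0.5],[0,0,0,0,0,0.5],[0,0,0,0,0,0.5],[0,0,0,0,0,0.5],[0,0,0,0,0,0.5],[0,0,0,0,0,0.504],[0,0,0,0,0,0.504],[0,0,0,0,0,0.504],[0,0,0,0,0,0.504],[0,0,0,0,0,0.504]], "fingers": -0.39}}

```text
time: 41.98
tool_pos: [0.5308, -0.129, 0.1443]
tool_rot: [-3.141, -0.0, -0.041]
contact_force: [0.1, 0.8, -0.7]
opening: 0.0276
grip_force: 0.0
```

```bash
python3 - <<'E'
from h import *
s=robot.observe();print(s['time'],s['tool_pos'],s['tool_rot'],s['qpos'])
plan([(536,-61,160,-.041),(536,-61,68)])
E
```

```text
41.975 [ 0.5307769  -0.12901152  0.14426533] [-3.14147556e+00 -2.72482777e-06 -4.05847957e-02] [-3.78837354e-01  4.26737526e-01  1.54498083e+00  1.20949099e-04
  1.16991059e+00  1.23249657e+00]
[ 0.025 -0.682  0.143] [-0.     -0.      0.0001] 
[ 0.   -0.    0.92] [0. 0. 0.]
```

Emit:
{"method": "move_arm", "body": {"motion": [[0.02,-0.4,0.1,0,0,0],[0.02,-0.68,0.14,0,0,0],[0.02,-0.68,0.14,0,0,0],[0.02,-0.68,0.14,0,0,0],[0.02,-0.68,0.14,0,0,0]]}}

```text
time: 42.6
tool_pos: [0.5358, -0.0623, 0.1305]
tool_rot: [3.141, -0.001, -0.044]
contact_force: [0.0, -0.6, -0.6]
opening: 0.0281
grip_force: 0.0
```

Emit:
{"method": "move_arm", "body": {"motion": [[0,0,0.4,0,0,0],[0,0,0.7,0,0,0],[0,0,0.85,0,0,0],[0,0,0.92,0,0,0],[0,0,0.92,0,0,0],[0,0,0.92,0,0,0]]}}

```text
time: 43.35
tool_pos: [0.5364, -0.0615, 0.0393]
tool_rot: [3.141, -0.002, -0.043]
contact_force: [-0.4, -0.4, 0.1]
opening: 0.0285
grip_force: 0.0
```

Emit:
{"method": "move_arm", "body": {"motion": [[0,0,0,0,0,0],[0,0,0,0,0,0],[0,0,0,0,0,0],[0,0,0,0,0,0],[0,0,0,0,0,0]], "fingers": -1, "newtons": 12}}

```text
time: 43.98
tool_pos: [0.5359, -0.0612, 0.0387]
tool_rot: [-3.141, -0.001, -0.043]
contact_force: [-1.4, 2.2, 5.3]
opening: 0.0113
grip_force: 12.0
```

Emit:
{"method": "move_arm", "body": {"motion": [[0,0,-0.03,0,0,0],[0,0,-0.06,0,0,0],[0,0,-0.09,0,0,0],[0,0,-0.12,0,0,0],[0,0,-0.15,0,0,0],[0,0,-0.18,0,0,0],[0,0,-0.19,0,0,0],[0,0,-0.19,0,0,0]]}}

```text
time: 44.98
tool_pos: [0.5357, -0.0614, 0.0574]
tool_rot: [3.141, -0.0, -0.043]
contact_force: [0.5, 0.2, -3.4]
opening: 0.011
grip_force: 12.0
```

```bash
cat >> h.py <<'E'
def trayz():
    for n in('top','scene'):
        d=cam(n);P=cloud(d)*1000
        s=robot.observe()['tool_pos']*1000
        X,Y,Z=[P[...,i] for i in range(3)]
        print(n)
        hsv=cv2.cvtColor(d['image'],cv2.COLOR_RGB2HSV)
        # pots' rims inside x 460..620
        for m in red(d,50):
            p=P[m];p=p[~np.isnan(p[:,0])]
            c=np.median(p,0)
            if not(450<c[0]<620 and -420<c[1]<200): continue
            zt=np.percentile(p[:,2],97);q=p[p[:,2]>zt-9]
            A=np.c_[2*q[:,:2],np.ones(len(q))];s2=np.linalg.lstsq(A,(q[:,:2]**2).sum(1),rcond=None)[0]
            pl=np.linalg.lstsq(np.c_[q[:,:2]-s2[:2],np.ones(len(q))],q[:,2],rcond=None)[0]
            print(' pot',np.round(s2[:2]),'z',round(zt),'n',len(q))
E
python3 - <<'E'
from h import *
s=robot.observe();print(s['time'],s['tool_pos'],s['contact_force'],s['opening'])
trayz()
d=cam('scene','s5.png')
P=cloud(d)*1000;X,Y,Z=[P[...,i] for i in range(3)]
m=(Z>70)&(Z<100)&(X>490)&(X<590)&(Y>168)&(Y<200);q=P[m];print('rear bar',len(q),q.mean(0).round())
E
```

```text
44.975 [ 0.5357111  -0.06141003  0.05741805] [ 0.48624855  0.21034559 -3.40037988] 0.011047263049199705
top
 pot [573.  63.] z 104 n 90
 pot [502. 138.] z 99 n 56
 pot [500.  62.] z 105 n 82
scene
 pot [555.  -2.] z 108 n 198
 pot [560.  62.] z 104 n 212
rear bar 251 [549. 183.  87.]
```

View pics/s5.png

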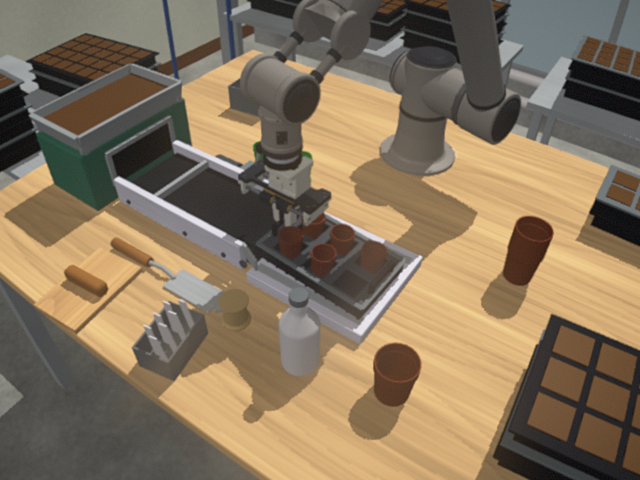

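The view shows the front of the tray lifted at the bar near (290,215), the pots still in their cells, and the rear on the table. I'll drag it on, centring it as it goes.

Emit:
{"method": "move_arm", "body": {"motion": [[-0.01,0.05,0,0,0,-0.001],[-0.02,0.1,0,0,0,-0.003],[-0.03,0.15,0,0,0,-0.004],[-0.04,0.2,0,0,0,-0.006],[-0.05,0.25,0,0,0,-0.008],[-0.06,0.3,0,0,0,-0.01],[-0.06,0.35,0,0,0,-0.011],[-0.06,0.4,0,0,0,-0.013],[-0.06,0.45,0,0,0,-0.013],[-0.06,0.5,0,0,0,-0.013],[-0.06,0.55,0,0,0,-0.013],[-0.06,0.6,0,0,0,-0.013]]}}

```text
time: 46.62
tool_pos: [0.527, -0.1213, 0.0573]
tool_rot: [-3.141, 0.0, -0.002]
contact_force: [0.3, 0.6, -3.5]
opening: 0.0113
grip_force: 12.0
```

```bash
cat >> h.py <<'E'
def rearbar(yl,yh):
    d=cam('top');P=cloud(d)*1000;X,Y,Z=[P[...,i] for i in range(3)]
    m=(Z>80)&(Z<112)&(X>480)&(X<580)&(Y>yl)&(Y<yh)
    m&=d['image'].max(2)<70
    q=P[m];print('rear bar',len(q),q.min(0).round(),q.max(0).round(),q.mean(0).round(),'slope',np.polyfit(q[:,0],q[:,1],1)[0].round(3))
E
python3 - <<'E'
from h import *
s=robot.observe();print(s['time'],s['tool_pos'],s['tool_rot'],s['contact_force'],s['opening'])
rearbar(105,140); trayz()
E
```

```text
46.625 [ 0.52700601 -0.12131465  0.05728661] [-3.14147890e+00  7.28545705e-05 -2.25512440e-03] [ 0.28015722  0.57450379 -3.49380018] 0.01133617877593618
rear bar 223 [486. 116.  81.] [565. 128.  93.] [524. 122.  89.] slope -0.012
top
 pot [560.   4.] z 104 n 90
 pot [488.   0.] z 103 n 86
 pot [486.  77.] z 100 n 59
scene
 pot [545. -62.] z 109 n 172
 pot [544.   5.] z 103 n 224
```

Emit:
{"method": "move_arm", "body": {"motion": [[0,0.07,0,0,0,0],[0,0.14,0,0,0,0],[0,0.21,0,0,0,0],[0,0.28,0,0,0,0],[0,0.35,-0.01,0,0,0],[0,0.42,-0.02,0,0,0],[0,0.49,-0.03,0,0,0],[0,0.56,-0.04,0,0,0],[0,0.63,-0.05,0,0,0],[0,0.7,-0.06,0,0,0],[0,0.77,-0.07,0,0,0],[0,0.84,-0.08,0,0,0]]}}

```text
time: 48.28
tool_pos: [0.5269, -0.2055, 0.0654]
tool_rot: [-3.142, -0.0, -0.002]
contact_force: [0.1, 0.3, -3.3]
opening: 0.0112
grip_force: 12.0
```

```bash
python3 - <<'E'
from h import *
s=robot.observe();print(s['time'],s['tool_pos'],s['tool_rot'],s['contact_force'],s['opening'])
rearbar(20,60); trayz()
E
```

```text
48.275 [ 0.52688422 -0.20547985  0.06537361] [-3.14152553e+00 -7.89702359e-05 -2.27739205e-03] [ 0.13886668  0.30560681 -3.26273467] 0.011246134300757155
rear bar 186 [499.  32.  82.] [566.  43.  94.] [533.  37.  89.] slope -0.008
top
 pot [559. -80.] z 108 n 91
 pot [487. -84.] z 108 n 83
 pot [486.  -7.] z 100 n 39
 pot [ 487. -158.] z 115 n 49
scene
 pot [ 540. -148.] z 115 n 216
 pot [500. -81.] z 108 n 43
 pot [560. -78.] z 108 n 158
 pot [490.  -7.] z 100 n 50
```

Emit:
{"method": "move_arm", "body": {"motion": [[0,0.06,-0.01,0,0,0],[0,0.12,-0.02,0,0,0],[0,0.18,-0.02,0,0,0],[0,0.24,0,0,0,0],[0,0.3,0.02,0,0,0],[0,0.35,0.04,0,0,0],[0,0.4,0.06,0,0,0],[0,0.45,0.08,0,0,0],[0,0.5,0.1,0,0,0],[0,0.55,0.115,0,0,0],[0,0.6,0.115,0,0,0],[0,0.65,0.115,0,0,0]]}}

```text
time: 49.92
tool_pos: [0.5267, -0.2704, 0.0538]
tool_rot: [3.141, -0.0, -0.002]
contact_force: [0.3, 1.7, -1.1]
opening: 0.0114
grip_force: 12.0
```

```bash
python3 - <<'E'
from h import *
s=robot.observe();print(s['time'],s['tool_pos'],s['tool_rot'],s['contact_force'],s['opening'])
rearbar(-50,0); trayz()
E
```

```text
49.925 [ 0.52671597 -0.2704326   0.05379406] [ 3.14149160e+00 -3.94712193e-05 -2.24811385e-03] [ 0.25314279  1.69949389 -1.05294419] 0.011371713097630569
rear bar 108 [529. -31.  80.] [580. -20. 108.] [549. -25. 101.] slope 0.002
top
 pot [ 559. -144.] z 109 n 96
 pot [ 489. -150.] z 105 n 28
 pot [ 487. -223.] z 108 n 68
scene
 pot [ 489. -222.] z 108 n 60
 pot [ 535. -141.] z 109 n 242
 pot [ 564. -224.] z 109 n 132
```

Emit:
{"method": "move_arm", "body": {"motion": [[0,0.08,0,0,0,0],[0,0.16,0,0,0,0],[0,0.24,0,0,0,0],[0,0.32,0,0,0,0],[0,0.4,0,0,0,0],[0,0.48,0,0,0,0],[0,0.56,0,0,0,0],[0,0.64,0,0,0,0],[0,0.72,0,0,0,0],[0,0.8,0,0,0,0],[0,0.87,0,0,0,0],[0,0.94,0,0,0,0]]}}

```text
time: 51.58
tool_pos: [0.5265, -0.3644, 0.0537]
tool_rot: [-3.141, 0.0, -0.002]
contact_force: [-0.5, 1.5, -2.2]
opening: 0.0119
grip_force: 12.0
```

Emit:
{"method": "move_arm", "body": {"motion": [[0,0.02,0,0,0,0],[0,0.04,0,0,0,0],[0,0.06,0,0,0,0],[0,0.08,0,0,0,0],[0,0.08,0,0,0,0]]}}

```text
time: 52.2
tool_pos: [0.5266, -0.3723, 0.0539]
tool_rot: [3.141, -0.0, -0.002]
contact_force: [0.5, 0.9, -1.5]
opening: 0.0115
grip_force: 12.0
```

Emit:
{"method": "move_arm", "body": {"motion": [[0,0.015,0,0,0,0],[0,0.03,0,0,0,0],[0,0.03,0,0,0,0]]}}

```text
time: 52.58
tool_pos: [0.5265, -0.3752, 0.0538]
tool_rot: [3.141, -0.0, -0.002]
contact_force: [-0.9, 0.7, -2.5]
opening: 0.0118
grip_force: 12.0
```

```bash
python3 - <<'E'
from h import *
s=robot.observe();print(s['time'],s['tool_pos'],s['tool_rot'],s['contact_force'],s['opening'])
trayz()
E
```

```text
52.575 [ 0.52650277 -0.37521529  0.05379826] [ 3.14144410e+00 -1.26221421e-04 -2.36347080e-03] [-0.85831747  0.65904614 -2.48536083] 0.011796578134071896
top
scene
 pot [ 529. -271.] z 108 n 321
 pot [ 563. -328.] z 107 n 146
 pot [ 486. -174.] z 109 n 65
```

Keep advancing in small steps until it touches the stop.

Emit:
{"method": "move_arm", "body": {"motion": [[0,0.01,0,0,0,0],[0,0.02,0,0,0,0],[0,0.02,0,0,0,0]]}}

```text
time: 53.05
tool_pos: [0.5265, -0.3771, 0.0538]
tool_rot: [-3.142, -0.0, -0.002]
contact_force: [-0.1, 1.0, -2.1]
opening: 0.012
grip_force: 12.0
```

Emit:
{"method": "move_arm", "body": {"motion": [[0,0.01,0,0,0,0],[0,0.015,0,0,0,0],[0,0.015,0,0,0,0]]}}

```text
time: 53.42
tool_pos: [0.5265, -0.3786, 0.0538]
tool_rot: [-3.142, -0.0, -0.002]
contact_force: [0.1, 1.0, -2.4]
opening: 0.0112
grip_force: 12.0
```

Emit:
{"method": "move_arm", "body": {"motion": [[0,0.01,0,0,0,0],[0,0.015,0,0,0,0],[0,0.015,0,0,0,0]]}}

```text
time: 53.8
tool_pos: [0.5265, -0.3794, 0.0538]
tool_rot: [-3.141, 0.0, -0.002]
contact_force: [1.5, 4.5, -0.0]
opening: 0.0113
grip_force: 12.0
```

Emit:
{"method": "move_arm", "body": {"motion": [[0,0.005,0.005,0,0,0],[0,0.005,0.01,0,0,0],[0,0.005,0.01,0,0,0]]}}

```text
time: 54.18
tool_pos: [0.5265, -0.3796, 0.0536]
tool_rot: [-3.14, 0.0, -0.002]
contact_force: [-2.7, 6.1, 3.8]
opening: 0.0114
grip_force: 12.0
```

Emit:
{"method": "move_arm", "body": {"motion": [[0,0,0,0,0,0],[0,0,0,0,0,0],[0,0,0,0,0,0],[0,0,0,0,0,0]], "fingers": -0.4}}

```text
time: 54.68
tool_pos: [0.5265, -0.3808, 0.0528]
tool_rot: [3.141, -0.0, -0.002]
contact_force: [0.1, -0.3, -0.3]
opening: 0.0278
grip_force: 0.0
```

Emit:
{"method": "move_arm", "body": {"motion": [[0,0,-0.2,0,0,0],[0,0,-0.5,0,0,0],[0,0,-1,0,0,0],[0,0,-1,0,0,0],[0,0,-1,0,0,0]]}}

```text
time: 55.3
tool_pos: [0.5262, -0.3804, 0.1523]
tool_rot: [-3.141, 0.0, -0.002]
contact_force: [0.2, 0.2, -0.4]
opening: 0.0278
grip_force: 0.0
```

Emit:
{"method": "move_arm", "body": {"motion": [[0,-0.5,0,0,0,0],[0,-1,0,0,0,0],[0,-1,0,0,0,0]]}}

```text
time: 55.68
tool_pos: [0.526, -0.2768, 0.1514]
tool_rot: [-3.139, 0.003, 0.001]
contact_force: [0.8, 0.1, 1.4]
opening: 0.0275
grip_force: 0.0
```

Emit:
{"method": "move_arm", "body": {"motion": [[0,-0.5,0,0,0,0],[0,-1,-0.2,0,0,0],[0,-1,-0.2,0,0,0]]}}

```text
time: 56.05
tool_pos: [0.5274, -0.1786, 0.1733]
tool_rot: [-3.142, -0.001, 0.001]
contact_force: [-0.3, -0.6, -1.3]
opening: 0.0278
grip_force: 0.0
```

Emit:
{"method": "move_arm", "body": {"motion": [[0,-0.5,0,0,0,0],[0,-1,0,0,0,0],[0,-1,0,0,0,0],[0,-1,0,0,0,0]], "fingers": -1}}

```text
time: 56.55
tool_pos: [0.5272, -0.0818, 0.1721]
tool_rot: [3.141, 0.001, -0.003]
contact_force: [-0.0, 0.1, -0.0]
opening: 0.0004
grip_force: 0.0
```

```bash
python3 - <<'E'
from h import *
s=robot.observe();print(s['time'],s['tool_pos'],s['tool_rot'])
trayz()
d=cam('top','t6.png');P=cloud(d)*1000;X,Y,Z=[P[...,i] for i in range(3)]
for lo,hi in((-150,-110),(-400,-365)):
    m=(Z>95)&(Z<112)&(X>480)&(X<580)&(Y>lo)&(Y<hi)&(d['image'].max(2)<70);q=P[m]
    if len(q)>9:print('bar',len(q),q.min(0).round(),q.max(0).round(),q.mean(0).round(1),np.polyfit(q[:,0],q[:,1],1)[0].round(3))
for x in(500,525,550):
    m=(Z>58)&(Z<72)&(abs(X-x)<4)&(Y<-370)&(Y>-420);q=Y[m];print('stop',x,q.min().round(),q.max().round())
m=(Z>100)&(Z<150)&(X<430)&(X>330)&(Y<-180)&(Y>-330);q=P[m];print('knob',np.round(q.min(0)),np.round(q.max(0)),np.round(q.mean(0)),len(q))
E
```

```text
56.55 [ 0.52724506 -0.08177542  0.17206631] [ 3.14119909e+00  8.79042176e-04 -2.58109283e-03]
top
 pot [ 563. -333.] z 108 n 114
 pot [ 488. -331.] z 108 n 124
scene
 pot [ 525. -286.] z 108 n 305
 pot [ 563. -333.] z 108 n 136
 pot [ 487. -178.] z 109 n 91
bar 260 [ 485. -386.   95.] [ 564. -372.  107.] [ 524.2 -377.1  102. ] -0.001
stop 500 -383.0 -377.0
stop 525 -384.0 -371.0
stop 550 -382.0 -380.0
knob [ 373. -261.  123.] [ 398. -236.  142.] [ 385. -247.  135.] 157
```

View pics/t6.png

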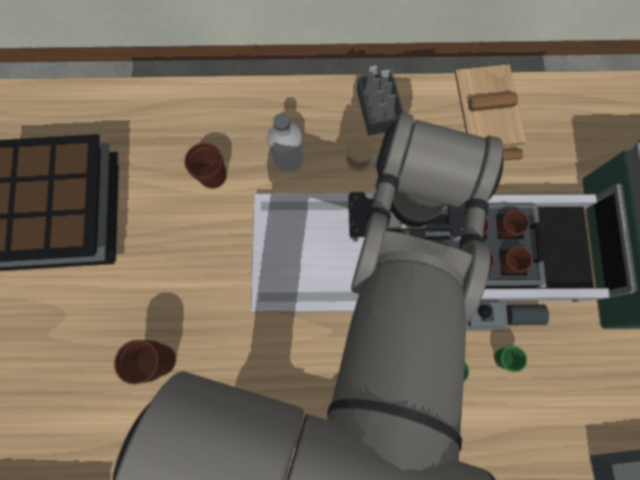

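The tray is against the stop: front bar at y -377, slope about 0, and the front pots at (515,222) and (517,260). The knob is at about (486,312) in the image, world (385,-248). Next I'll throw the lever with closed fingers.

Emit:
{"method": "move_arm", "body": {"motion": [[-0.35,0.25,0,0,0,0],[-0.71,0.56,0,0,0,0],[-0.71,0.56,0,0,0,0]]}}

```text
time: 57.08
tool_pos: [0.4542, -0.1387, 0.1728]
tool_rot: [3.141, 0.001, -0.007]
contact_force: [0.3, 0.5, -0.4]
opening: 0.0006
grip_force: 0.0
```

Emit:
{"method": "move_arm", "body": {"motion": [[-0.35,0.25,0,0,0,0],[-0.71,0.56,0,0,0,0],[-0.71,0.56,0,0,0,0],[-0.71,0.56,0.2,0,0,0],[-0.71,0.56,0.2,0,0,0]]}}

```text
time: 57.7
tool_pos: [0.3849, -0.1916, 0.152]
tool_rot: [-3.14, 0.002, -0.002]
contact_force: [0.2, 0.0, 0.2]
opening: 0.0005
grip_force: 0.0
```

```bash
python3 - <<'E'
from h import *
s=robot.observe();print(s['time'],s['tool_pos'],s['tool_rot'],s['opening'])
d=cam('scene');P=cloud(d)*1000;X,Y,Z=[P[...,i] for i in range(3)]
m=(Z>100)&(Z<145)&(X<430)&(X>350)&(Y<-215)&(Y>-330);q=P[m];print('knob',len(q),q.min(0).round(),q.max(0).round())
plan([(385,-195,115,0)])
E
```

```text
57.7 [ 0.38493508 -0.191644    0.15195827] [-3.13984991e+00  1.61419290e-03 -2.42037856e-03] 0.0005306367465191471
knob 108 [ 378. -261.  100.] [ 398. -232.  140.]
[-0.003  0.031  0.677] [-0.0003  0.0002 -0.0006]
```

Emit:
{"method": "move_arm", "body": {"motion": [[0,0,0.3,0,0,0],[0,0,0.6,0,0,0],[0,0,0.67,0,0,0],[0,0,0.67,0,0,0]]}}

```text
time: 58.25
tool_pos: [0.3855, -0.1923, 0.0863]
tool_rot: [3.141, -0.0, -0.002]
contact_force: [0.9, 0.8, -0.0]
opening: 0.0003
grip_force: 0.0
```

Emit:
{"method": "move_arm", "body": {"motion": [[0,0.1,0,0,0,0],[0,0.2,0,0,0,0],[0,0.3,0,0,0,0],[0,0.4,0,0,0,0],[0,0.48,0,0,0,0],[0,0.56,0,0,0,0],[0,0.64,0,0,0,0],[0,0.7,0,0,0,0],[0,0.76,0,0,0,0],[0,0.82,0,0,0,0],[0,0.86,0,0,0,0],[0,0.86,0,0,0,0]]}}

```text
time: 59.75
tool_pos: [0.3848, -0.2786, 0.0858]
tool_rot: [3.141, -0.0, -0.002]
contact_force: [0.8, -1.5, 0.7]
opening: 0.0004
grip_force: 0.0
```

Emit:
{"method": "move_arm", "body": {"motion": [[0,0.015,0,0,0,0],[0,0.03,0,0,0,0],[0,0.03,0,0,0,0]]}}

```text
time: 60.12
tool_pos: [0.3847, -0.2812, 0.0858]
tool_rot: [-3.142, -0.0, -0.002]
contact_force: [0.9, 0.4, -0.1]
opening: 0.0002
grip_force: 0.2
```

Emit:
{"method": "move_arm", "body": {"motion": [[0,0.015,0,0,0,0],[0,0.03,0,0,0,0],[0,0.03,0,0,0,0]]}}

```text
time: 60.5
tool_pos: [0.3847, -0.2844, 0.0858]
tool_rot: [3.141, -0.0, -0.002]
contact_force: [-0.1, 0.0, 0.5]
opening: 0.0006
grip_force: 0.2
```

```bash
python3 - <<'E'
from h import *
s=robot.observe();print(s['time'],s['tool_pos'],s['contact_force'])
for n in('scene','top'):
    d=cam(n);P=cloud(d)*1000;X,Y,Z=[P[...,i] for i in range(3)]
    m=(Z>105)&(Z<145)&(X<410)&(X>360)&(Y<-285)&(Y>-360);q=P[m]
    if len(q):print(n,'knob',len(q),q.min(0).round(),q.max(0).round())
E
```

```text
60.5 [ 0.38474551 -0.28437049  0.0858193 ] [-0.07606827  0.01541102  0.50996858]
scene knob 100 [ 382. -322.  105.] [ 399. -285.  144.]
```

Emit:
{"method": "move_arm", "body": {"motion": [[0,0.015,0,0,0,0],[0,0.03,0,0,0,0],[0,0.03,0,0,0,0]]}}

```text
time: 60.98
tool_pos: [0.3847, -0.2873, 0.0858]
tool_rot: [3.142, -0.0, -0.002]
contact_force: [-0.2, 0.1, -0.9]
opening: 0.0009
grip_force: 0.1
```

Emit:
{"method": "move_arm", "body": {"motion": [[0,0.015,0,0,0,0],[0,0.03,0,0,0,0],[0,0.03,0,0,0,0]]}}

```text
time: 61.35
tool_pos: [0.3845, -0.2889, 0.0856]
tool_rot: [-3.139, 0.001, -0.002]
contact_force: [0.8, 5.7, 1.4]
opening: 0.001
grip_force: 2.7
```

Emit:
{"method": "move_arm", "body": {"motion": [[0,0.015,0,0,0,0],[0,0.03,0,0,0,0],[0,0.03,0,0,0,0]]}}

```text
time: 61.72
tool_pos: [0.3844, -0.2893, 0.0853]
tool_rot: [-3.134, 0.001, -0.003]
contact_force: [2.6, 15.1, 5.3]
opening: 0.0005
grip_force: 7.6
```

The lever is against its end stop. I'll back off, rise and check.

Emit:
{"method": "move_arm", "body": {"motion": [[0,-0.3,0,0,0,0],[0,-0.6,0,0,0,0],[0,-0.9,0,0,0,0],[0,-0.9,-0.5,0,0,0],[0,-0.9,-0.9,0,0,0],[0,-0.9,-0.9,0,0,0]]}}

```text
time: 62.48
tool_pos: [0.3866, -0.2046, 0.1787]
tool_rot: [3.137, -0.006, -0.002]
contact_force: [0.2, 0.0, 0.4]
opening: 0.0004
grip_force: 0.0
```

Emit:
{"method": "move_arm", "body": {"motion": [[0,-0.5,0,0,0,0],[0,-1,0,0,0,0],[0,-1,0,0,0,0]]}}

```text
time: 62.85
tool_pos: [0.3843, -0.1007, 0.1749]
tool_rot: [-3.14, 0.001, 0.001]
contact_force: [0.7, 0.6, 0.3]
opening: 0.0001
grip_force: 0.0
```

Emit:
{"method": "move_arm", "body": {"motion": [[0,-0.5,0,0,0,0],[0,-1,0,0,0,0],[0,-1,0,0,0,0],[0,-1,0,0,0,0]]}}

```text
time: 63.35
tool_pos: [0.3855, -0.004, 0.1754]
tool_rot: [3.141, 0.0, -0.002]
contact_force: [0.1, 0.1, -0.7]
opening: 0.0006
grip_force: 0.0
```

Emit:
{"method": "move_arm", "body": {"motion": [[0,-0.5,0,0,0,0],[0,-1,0,0,0,0],[0,-1,0,0,0,0],[0,-1,0,0,0,0],[0,-1,0,0,0,0],[0,-1,0,0,0,0]]}}

```text
time: 64.1
tool_pos: [0.3858, 0.0957, 0.1758]
tool_rot: [3.142, -0.0, -0.004]
contact_force: [0.4, -1.2, -1.0]
opening: 0.0003
grip_force: 0.0
```

```bash
python3 - <<'E'
from h import *
s=robot.observe();print(s['time'],s['tool_pos'],s['contact_force'])
for n in('scene','top'):
    d=cam(n,n+'9.png');P=cloud(d)*1000;X,Y,Z=[P[...,i] for i in range(3)]
    m=(Z>107)&(Z<145)&(X<410)&(X>360)&(Y<-215)&(Y>-360);q=P[m]
    if len(q):print(n,'knob',len(q),q.min(0).round(),q.max(0).round())
    for lo,hi in((-150,-110),(-400,-365)):
        m=(Z>95)&(Z<112)&(X>480)&(X<580)&(Y>lo)&(Y<hi)&(d['image'].max(2)<70);q=P[m]
        if len(q)>9:print('bar',len(q),q.mean(0).round(1),np.polyfit(q[:,0],q[:,1],1)[0].round(3))
rings((450,600,-370,-140),88,111)
E
```

```text
64.1 [0.38577385 0.09573068 0.17579909] [ 0.39563722 -1.16244965 -1.0024652 ]
scene knob 99 [ 375. -325.  107.] [ 401. -298.  136.]
bar 172 [ 528.  -131.8  101.6] -0.026
bar 139 [ 528.  -375.8  101.1] 0.004
top knob 170 [ 372. -327.  108.] [ 397. -302.  137.]
bar 234 [ 525.1 -134.4  102.2] -0.006
bar 262 [ 524.3 -377.2  101.7] -0.005
scene 139 z 110.0 c [ 488. -331.] r 24.4
scene 138 z 110.0 c [ 489. -256.] r 24.8
scene 146 z 110.0 c [ 563. -332.] r 24.2
scene 171 z 111.0 c [ 487. -178.] r 24.6
scene 144 z 109.0 c [ 560. -252.] r 24.1
top 175 z 111.0 c [ 563. -333.] r 24.3
top 167 z 111.0 c [ 560. -253.] r 24.2
top 157 z 111.0 c [ 487. -179.] r 24.2
top 175 z 110.0 c [ 488. -257.] r 24.3
top 179 z 111.0 c [ 488. -332.] r 24.3
```

View pics/top9.png

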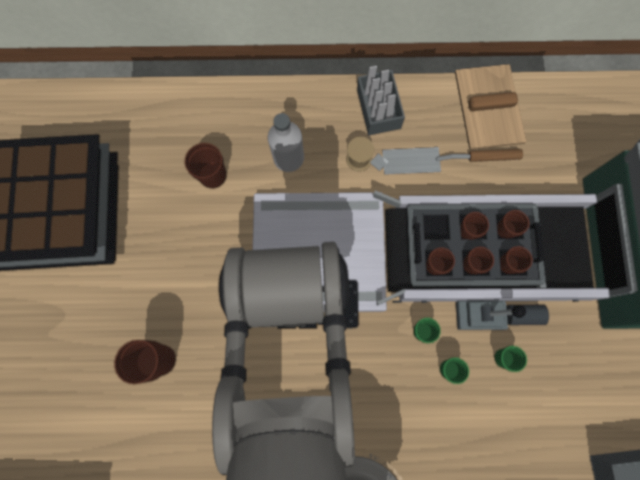

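The tray sits flat against the stop at about (478,243) with all five pots upright. The knob has swung over to (519,312), world y -314, which is fully on, and the arm is clear of everything.

```bash
python3 -c "
from cell import robot
print(robot.hand_in())"
```

```text
the job is handed in; nothing more can be done
None
```

I handed the job in at about 64 s: all five small pots stand upright in the tray, the tray lies flat against the stop bar, and the feed lever is fully on; the hand-in gave no verdict, so I don't have the judge's result.

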